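# Unload the edging-roll rack

## Task

Empty the edging rack: turn the black bayonet knob counter-clockwise to its stop, lift it out and put it in the steel tray, then swing the stiff keeper bar a good quarter turn away from the robot, clear of the posts. Slide every roll up off its post and lay it flat in the plywood crate (a second layer is fine), and only then swing the bar fully back over the empty posts. Leave the tray and crate level, and do not move or knock over the other things on the bench.

Things in the scene. Friction and masses are not known exactly. Their poses are not given: they have to be found in the camera images.
- rack: Fixed rack for rolls of wood edging: plywood base 100 x 360 x 15 mm, origin at the centre of its underside, long side along y. On its line x = 0: dark pivot post of the keeper bar, 32 mm wide, at y = +155 mm; three bare steel posts, 20 mm in diameter, tips 80 mm above the table, at y = +70, -5, -80 mm; grey column (knob socket), 60 x 60 mm, 90 mm high, at y = -140 mm.
- socket (a point): Centre of the socket column's mouth, 90 mm above the table. Its keyway lies along the rack's y. The knob stands in it with its foot 69 mm above the table, lugs caught under the lip: locked, the grip is 0.95 to 1.35 rad clockwise (from above) of the rack's y. Turned counter-clockwise until the grip lies along the rack's y, where a stop is met, it lifts straight out (about 0.05 rad to spare).
- bar (a joint): Keeper bar: flat aluminium, 26 mm wide, 94 to 104 mm above the table. 0 = closed over the posts and rolls; grows counter-clockwise from above, swinging away from the robot, to 1.9 rad; at 1.57 it lies along the rack's +x. Its forked end, 324 mm from the pivot, straddles the knob's shaft: it cannot swing while the knob is in. Stiff (0.35 N m, 3 N at its handle), stays where left.
- bar_grip (a point): The keeper bar's handle: a round black upright peg 22 mm in diameter standing on the bar 120 mm from the pivot axis, from 104 to 152 mm above the table; this point is on its axis 130 mm above the table.
- knob: Loose black bayonet knob, 76 mm tall, 140 g; origin at the foot of its steel shaft, z up the shaft. Heights from the foot: shaft 16 mm thick, two lugs (44 mm across along y, 9 mm wide) at 2 to 10 mm, bare shaft to 38 mm, flange 44 mm in diameter to 44 mm, grip bar (60 mm along y, 16 mm thick along x) to 76 mm. To clear the keeper bar its foot must rise above 104 mm from the table.
- knob_mid (a point): Point on the knob's axis, 38 mm from its foot.
- crate: Loose plywood crate, open on top, 210 mm (its x) x 160 mm (its y), 60 mm high, walls and floor 6 mm; origin at the centre of its underside. The rolls go in here; four fit side by side, more on top of them.
- tray: Loose shallow dark steel tray 180 x 180 mm, 35 mm high, walls and floor 5 mm; origin at the centre of its underside. The knob goes in here.
- glue: Bystander: white glue bottle with red cap, 64 mm in diameter, 170 mm tall; origin at its foot.
- file: Bystander: flat file with wooden handle, 280 mm long along its x, 28 mm high; origin under its middle.
- hammer: Bystander: hammer lying along its x, 260 mm long; origin under its middle.
- offcut: Bystander: wooden offcut 70 x 120 x 35 mm; origin at the centre of its underside.
- sander: Bystander: cork sanding block 112 x 66 x 30 mm; origin at the centre of its underside.
- roll_low1: Roll of wood edging, loose, 60 mm in diameter, 36 mm high, hole 32 mm, about 90 g; origin at the centre of its underside, z along its axis. At the start at the bottom of post 1 (nearest the bar's pivot), standing on the rack's base.
- roll_low2: Roll of wood edging, loose, 60 mm in diameter, 36 mm high, hole 32 mm, about 90 g; origin at the centre of its underside, z along its axis. At the start at the bottom of post 2 (the middle one), standing on the rack's base.
- roll_low3: Roll of wood edging, loose, 60 mm in diameter, 36 mm high, hole 32 mm, about 90 g; origin at the centre of its underside, z along its axis. At the start at the bottom of post 3 (nearest the knob), standing on the rack's base.
- roll_up1: Roll of wood edging, loose, 60 mm in diameter, 36 mm high, hole 32 mm, about 90 g; origin at the centre of its underside, z along its axis. At the start on top of roll_low1 on post 1 (nearest the bar's pivot), if present; the post ends 29 mm up inside it.
- roll_up2: Roll of wood edging, loose, 60 mm in diameter, 36 mm high, hole 32 mm, about 90 g; origin at the centre of its underside, z along its axis. At the start on top of roll_low2 on post 2 (the middle one), if present; the post ends 29 mm up inside it.
- roll_up3: Roll of wood edging, loose, 60 mm in diameter, 36 mm high, hole 32 mm, about 90 g; origin at the centre of its underside, z along its axis. At the start on top of roll_low3 on post 3 (nearest the knob), if present; the post ends 29 mm up inside it.
Things that resemble listed ones, but are neither listed nor needed, are in the scene too. What is shaped like the roll_low2 but green or pink is not meant.

How it is judged (in metres and radians):
On the way, in this order (a step that is already met when the one before it is completed fails the run):
1. the knob is unlocked and lifted clear of the bar (z of knob in the frame of rack above 0.108 m), for 0.1 s.
2. the knob lies in the tray (x of knob_mid in the frame of tray between -0.088 and 0.088 m and y of knob_mid in the frame of tray between -0.088 and 0.088 m and z of knob_mid in the frame of tray between 0 and 0.075 m), for 0.1 s.
3. the keeper bar is swung open, beyond 1.2 rad (value of joint bar above 1.2 rad), for 0.2 s.
4. all rolls present lie flat in the crate (x of roll_low1 in the frame of crate between -0.1 and 0.1 m and y of roll_low1 in the frame of crate between -0.075 and 0.075 m and z of roll_low1 in the frame of crate between -0.005 and 0.085 m and angle between the z axis of each of roll_low1, roll_low2, roll_low3, roll_up1, roll_up2, roll_up3 and the z axis of crate, either way round below 0.25 rad and x of roll_low2 in the frame of crate between -0.1 and 0.1 m and y of roll_low2 in the frame of crate between -0.075 and 0.075 m and z of roll_low2 in the frame of crate between -0.005 and 0.085 m and x of roll_low3 in the frame of crate between -0.1 and 0.1 m and y of roll_low3 in the frame of crate between -0.075 and 0.075 m and z of roll_low3 in the frame of crate between -0.005 and 0.085 m and x of roll_up1 in the frame of crate between -0.1 and 0.1 m and y of roll_up1 in the frame of crate between -0.075 and 0.075 m and z of roll_up1 in the frame of crate between -0.005 and 0.085 m and x of roll_up2 in the frame of crate between -0.1 and 0.1 m and y of roll_up2 in the frame of crate between -0.075 and 0.075 m and z of roll_up2 in the frame of crate between -0.005 and 0.085 m and x of roll_up3 in the frame of crate between -0.1 and 0.1 m and y of roll_up3 in the frame of crate between -0.075 and 0.075 m and z of roll_up3 in the frame of crate between -0.005 and 0.085 m), for 0.2 s.
At the end, for the whole second after the job is handed in: Bar closed (below 0.08 rad); knob inside the tray (its middle within the walls, under 75 mm above the tray's underside); every roll present flat (0.25 rad) inside the crate, origin at most 85 mm above its underside; tray and crate level (0.1 rad); all at rest (all of step 2 and all of step 4 and value of joint bar below 0.08 rad and linear speed of each of roll_low1, roll_low2, roll_low3, roll_up1, roll_up2, roll_up3, knob, crate, tray below 0.03 m/s and angle between each of crate, tray's own z axis and vertical below 0.1 rad); the robot touches nothing.
It fails at once if a bystander (glue, file, hammer, offcut, sander) is moved more than 50 mm (distance of any of glue, file, hammer, offcut, sander from where it was at the start of the episode above 0.05 m).
It fails at once if the glue bottle is knocked over (angle between glue's own z axis and vertical above 0.5 rad).
Of roll_up1, roll_up2, roll_up3 only 1 to 2 are there at a start; the rules pass over those that are not, and their reading is None.
At some moment in a run one of crate, tray may be knocked a few centimetres aside while the robot is not near it.
Once in a run the grip may slacken for a moment while it holds something.
It also fails if it takes over 210 s, if anything falls off the work surface, if the arm or the gripper's body presses on something with over 40 N, if the wrist force passes 120 N, or if a joint passes its speed limit or range.

## Robot

A 7-joint arm with a two-finger parallel gripper is mounted at the origin on the work surface. World frame = base frame: x ahead of the robot, y to its left, z up, the work surface at z = 0. Lengths are in mm, angles in rad, forces in N, time in s.
With the tool pointing down it reaches from about 350 to 900 mm from the base axis. Payload 7.2 kg.
Tool frame: the origin (TCP) lies on the centre line of the jaws, within the pads' length; the fingertips stand 19 mm ahead of it and the grasp point (between the pads) is the TCP; z points along the fingers, y is the line along which they close (so a half turn about z gives the same grasp; the last joint's range is limited). The gripper opens to 88 mm and grips with 3 to 60 N. Pads are 20 mm wide; open, the fingers measure 115 mm over their backs; the gripper's body (75 mm by 178 mm) begins 61 mm behind the grasp point.
Start: joints at [-1.283, 0.411, -0.013, 1.596, 0.006, 1.134, -0.082], TCP at [217.722, 585.854, 241.653] pointing down, gripper open.
Joint ranges: [-2.95, 2.95], [-0.29, 1.99], [-1.47, 1.44], [0.14, 2.54], [-1.03, 4.17], [0.13, 1.85], [-2.86, 2.86]. Speed limits (rad/s): [2.39, 2.39, 3.01, 3.01, 3.14, 3.14, 3.14].

## Interface

Orientations are given as a unit quaternion [x, y, z, w].
In Python, from cell import env gives the robot as it stands. The module is installed in compiled form; this text tells all that it offers.
- The arm moves only by the tool apply_moves, never from a script. Its argument "plan" is a list that holds one entry, the list of rows, each a list of 7 numbers: the turn, a rotation vector about the tool's x, y, z scaled (see below), then the shift along the tool's x, y, z scaled (see below), then the closure, from -1 (fully open) to 1 (shut). A call has 1 to 20 rows; each row shifts and turns the commanded pose from where the row before left it, along the tool's axes as they then stand; what a row does not reach is not made up. The controller multiplies each number of a shift by 3 cm and each number of a turn by 0.1 rad. A row lasts 1/12 s, in which the tool goes at most 41.7 mm and 7.16 degrees, less where a joint would pass 70% of its speed; a pose out of reach is approached as far as the arm can. A call with a number of a shift or a turn outside -1 to 1 is refused whole. A call with a gripper value outside its range is refused whole. The fingers move at their own pace and stop on an object; "squeeze" is the grip in N (left out, the last holds). Time passes only in rows, so rows that do not move let the fingers close. It gives the time, the measured TCP pose, the force, the opening and the grip force at its end, in the units of the state.
- env.observe(): the state, without advancing time (a new reading comes with each control period).
- env.camera(name): name is "scene" or "top" or "wrist"; returns the picture (480x640x3 uint8, blue, green, red); there is no depth.
- env.camera_params(name): a dict with "intrinsics" (3x3 intrinsics, pixels), "xyz" and "attitude" of the camera in the world. Camera axes: x right, y up, looking along -z (the intrinsics and any distortion apply to the point x, -y, -z); pixel columns grow to the right and rows downward; lengths in mm; the calibration is good to about 2 mm. A picture is of the moment at which its call begins: read the wrist's pose just before it. camera_params takes no time and is no camera call; for the wrist camera it gives the pose at the moment of the call.
- env.close_job(): hands the job in; it is judged then, once.
Trained networks look in the newest picture that a camera, given by its name, has taken for a name from the list of things; names that differ only in an ending like _2 or _b are one class to them, and where a whole thing is asked for, a point or a joint stands for the part that bears it (a point fixed in the world has none). Each returns a list of dicts, best first, with "confidence" (0 to 1); they miss things now and then, are a little off and sometimes report something else, mostly with a low value. They report only what shows in the picture. A call takes as long as a camera call. They do not tell look-alikes from the thing itself.
- env.regions_of(camera, name): "region" (480x640 bool, what is visible of it) and "bbox" ([left, top, right, bottom] in pixels, round what is visible of it).
The state is a dict: "t": time; "joint_positions": joint angles; "dq": joint speeds; "joint_efforts": joint torques, N m; "tcp_pos": TCP position; "tool_rot": TCP orientation; "wrist_force": force on the tool from outside, world axes, zero at the start; "torque": the same for the moment, N m; "grip_width": finger opening in mm; "finger_force": force on a finger pad.
Only numpy, scipy, OpenCV 4.12 (cv2) and the standard library are available. Lean on these libraries where they do the work, as an engineer would, in place of code of your own. Each camera call takes 0.05 s, during which the arm holds its last target. There are 200 camera calls.

## Working session

There is one attempt and no reset: what is moved stays moved. The work goes in short steps, Python scripts to look and compute and a tool call to move; the robot and the scene stay as the last step left them, time stands still between calls to the robot, and variables do not carry over. Pictures are saved under pics/ and viewed, at most 14 in all, crops included, and the job is handed in when it is done.

Besides the shell and the picture viewer there is one more tool, called after "Emit:" by a JSON object that holds its "method" and its "body", one argument or row to a line. apply_moves: Moves the arm, as the interface text tells. Its arguments: {"type":"object","properties":{"plan":{"type":"array"},"squeeze":{"type":"number"}},"required":["plan"]}

```bash
mkdir -p pics
cat > h.py <<'E'
from cell import env
import numpy as np, cv2
from scipy.spatial.transform import Rotation as R
def params(c):
    p=env.camera_params(c); K=np.array(p["intrinsics"],float); a=np.array(p["attitude"],float)
    M=R.from_quat(a).as_matrix() if a.size==4 else a.reshape(3,3)
    return K,np.array(p["xyz"],float),M
def ray(c,u,v,z,P=None):
    K,o,M=P or params(c)
    d=np.linalg.inv(K)@np.array([u,v,1.]); d=M@np.array([d[0],-d[1],-d[2]])
    return o+d*(z-o[2])/d[2]
def proj(c,p,P=None):
    K,o,M=P or params(c)
    q=M.T@(np.array(p,float)-o); q=K@np.array([q[0],-q[1],-q[2]]); return q[:2]/q[2]
def st():
    s=env.observe(); r=R.from_quat(s["tool_rot"]).as_matrix()
    print("t",round(s["t"],2),"tcp",np.round(s["tcp_pos"],1),"x",np.round(r[:,0],3),"y",np.round(r[:,1],3),"z",np.round(r[:,2],3),"F",np.round(s["wrist_force"],1),"w",round(s["grip_width"],1),"ff",s["finger_force"],"j",np.round(s["joint_positions"],2)); return s
E
python3 - <<'E'
from h import *
st()
print(env.camera_params("top"),env.camera_params("scene"))
for c in("top","scene"):
    im=env.camera(c); cv2.imwrite(f"pics/{c}0.png",im)
    for n in["rack","bar","bar_grip","knob","crate","tray","glue","file","hammer","offcut","sander","roll_low1"]:
        for d in env.regions_of(c,n)[:8]:
            ys,xs=np.where(d["region"]); print(c,n,round(d["confidence"],2),np.round(d["bbox"]),len(xs),round(xs.mean(),1) if len(xs) else 0,round(ys.mean(),1) if len(xs) else 0)
E
```

```text
t 0.0 tcp [217.6 585.4 240.8] x [-0.937  0.348 -0.   ] y [ 0.348  0.937 -0.002] z [-0.    -0.001 -1.   ] F [-0.1  0.1  0.2] w 87.9 ff 0.0 j [-1.28  0.41 -0.01  1.6   0.01  1.13 -0.08]
{'intrinsics': array([[623.66907501,   0.        , 314.28120431],
       [  0.        , 623.66907501, 236.47856789],
       [  0.        ,   0.        ,   1.        ]]), 'xyz': array([ 402.97406017,    2.09771642, 1402.57361415]), 'attitude': array([ 0.05865445, -0.05218649, -0.69590748,  0.71382702])} {'intrinsics': array([[460.79642586,   0.        , 308.46141781],
       [  0.        , 460.79642586, 248.23734236],
       [  0.        ,   0.        ,   1.        ]]), 'xyz': array([1230.59137854,  339.00498527,  632.02515345]), 'attitude': array([0.23553156, 0.39488578, 0.75460866, 0.46814088])}
top rack 0.81 [239. 249. 400. 301.] 6045 315.0 273.8
top rack 0.56 [310. 258. 335. 288.] 272 322.0 273.9
top rack 0.34 [377. 255. 400. 285.] 422 388.0 272.5
top bar 0.85 [235. 256. 403. 287.] 2023 312.4 269.0
top bar_grip 0.86 [239. 258. 402. 285.] 1847 311.0 268.9
top knob 0.95 [378. 254. 402. 286.] 458 388.0 
[... 1389 characters left out ...]
cene hammer 0.96 [242. 305. 378. 372.] 2243 318.4 334.0
scene offcut 0.65 [390. 351. 478. 424.] 3635 432.9 388.5
scene sander 0.57 [179. 276. 237. 330.] 1840 208.5 301.6
scene sander 0.33 [131. 224. 169. 301.] 2142 147.1 266.4
scene roll_low1 0.97 [270. 246. 298. 277.] 552 285.0 262.5
scene roll_low1 0.89 [333. 269. 364. 296.] 697 348.4 281.6
scene roll_low1 0.79 [408. 251. 435. 282.] 722 420.0 266.1
scene roll_low1 0.75 [302. 267. 331. 285.] 338 316.4 276.4
scene roll_low1 0.75 [357. 242. 382. 258.] 377 371.2 247.5
scene roll_low1 0.64 [319. 229. 342. 243.] 113 328.2 237.4
scene roll_low1 0.53 [202. 329. 318. 384.] 1108 246.8 352.0
scene roll_low1 0.33 [442. 251. 547. 368.] 8677 496.1 308.5
```

View pics/top0.png

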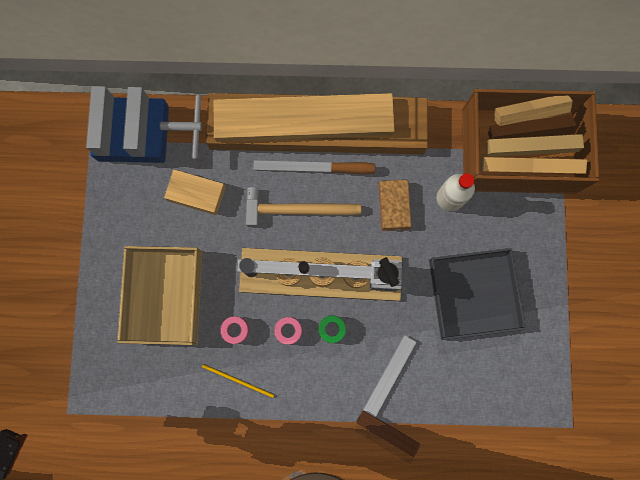

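View pics/scene0.png

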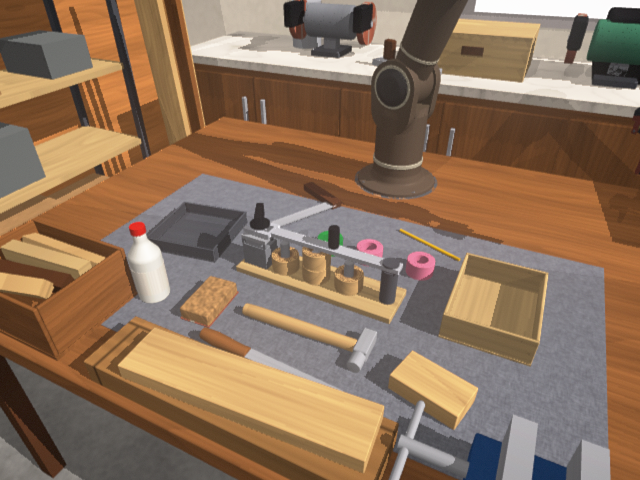

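Run:
```python
from h import *
a=cv2.imread("pics/top0.png")[235:310,225:415]; b=cv2.imread("pics/scene0.png")[195:330,230:420]
a=cv2.resize(a,None,fx=4,fy=4,interpolation=cv2.INTER_CUBIC)
b=cv2.resize(b,None,fx=2.2,fy=2.2,interpolation=cv2.INTER_CUBIC)
c=np.zeros((600,760,3),np.uint8); c[:300]=a; c[300:300+b.shape[0],:b.shape[1]]=b[:300]
cv2.imwrite("pics/crop0.png",c)
for n,u,v,z in[("piv",248,266,100),("peg",304,267.5,150),("knobtop",388,271,145),("knob_axis",386,273,110)]: print(n,ray("top",u,v,z).round(1))
for n,z in[("crate",60),("tray",35)]:
    d=env.regions_of("top",n)[0]["region"].astype(np.uint8)
    r=cv2.minAreaRect(max(cv2.findContours(d,0,1)[0],key=cv2.contourArea)); q=cv2.boxPoints(r)
    w=np.array([ray("top",u,v,z)[:2] for u,v in q]); print(n,q.round(0).tolist(),w.round(0).tolist(),w.mean(0).round(1))
for n,z in[("glue",85),("file",20),("hammer",20),("offcut",35),("sander",30)]:
    d=env.regions_of("top",n)[0]["region"]; ys,xs=np.where(d); print(n,ray("top",xs.mean(),ys.mean(),z).round(0))
```

```text
piv [542.7 154.3 100. ]
peg [537.1  35.3 150. ]
knobtop [ 534.8 -134.6  145. ]
knob_axis [ 534.2 -134.3  110. ]
crate [[118.0, 344.0], [122.0, 244.0], [202.0, 247.0], [198.0, 347.0]] [[374.0, 430.0], [588.0, 437.0], [585.0, 261.0], [372.0, 258.0]] [479.9 346.3]
tray [[428.0, 258.0], [514.0, 246.0], [525.0, 329.0], [440.0, 342.0]] [[577.0, -235.0], [609.0, -423.0], [427.0, -445.0], [396.0, -261.0]] [ 502.3 -341. ]
glue [ 717. -286.   85.]
file [783.  19.  20.]
hammer [685.  66.  20.]
offcut [714. 288.  35.]
sander [ 696. -161.   30.]
```

View pics/crop0.png

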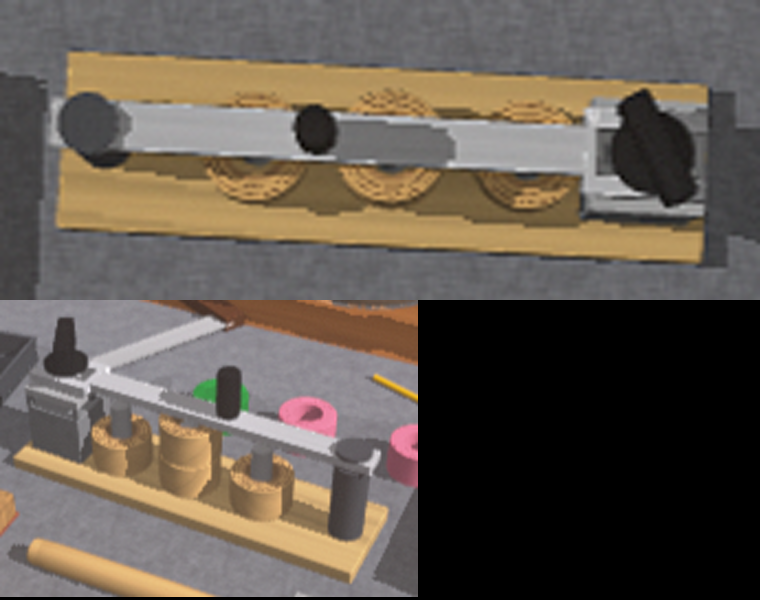

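```bash
cat >> h.py <<'E'
def wrap(a): return (a+np.pi/2)%np.pi-np.pi/2
def go(x,y,z,gdir=None):
    """gdir: world angle of wanted tool y axis (mod pi). prints turn units and shift units after the turn"""
    s=st(); r=R.from_quat(s["tool_rot"]); 
    ya=np.arctan2(r.as_matrix()[1,1],r.as_matrix()[0,1]); t=0
    if gdir is not None:
        t=-wrap(gdir-ya)   # turn about tool z is cw
    # keep tool vertical
    tilt=r.inv().apply(np.cross(r.as_matrix()[:,2],[0,0,-1]))
    y2=ya-t; Y=np.array([np.cos(y2),np.sin(y2),0]); Z=np.array([0,0,-1]); X=np.cross(Y,Z)
    d=np.array([x,y,z])-np.array(s["tcp_pos"])
    print("turn(0.1rad)",round(t*10,2),"(or",round((t-np.sign(t)*np.pi)*10,1),") tilt",(tilt*10).round(2),"shift(30mm) xyz",round(d@X/30,2),round(d@Y/30,2),round(d@Z/30,2))
E
python3 - <<'E'
from h import *
from scipy.optimize import least_squares
P=params("top")
px=np.array([(68,52),(708,86),(702,263),(57,227)])/4+[225,235]
w=np.array([ray("top",u,v,15,P)[:2] for u,v in px-0.5+.125]); print(w.round(1))
loc=np.array([(50,180),(50,-180),(-50,-180),(-50,180)])
f=lambda p:((R.from_euler("z",p[2]).as_matrix()[:2,:2]@loc.T).T+p[:2]-w).ravel()
s=least_squares(f,[540,10,0]); print(s.x,s.fun.round(1)); p=s.x
Rz=R.from_euler("z",p[2]).as_matrix()
T=lambda x,y,z:np.r_[(Rz@[x,y,0])[:2]+p[:2],z]
for n,q in dict(piv=(0,155,104),peg=(0,35,152),p1=(0,70,80),p2=(0,-5,80),p3=(0,-80,80),knob=(0,-140,145)).items(): print(n,T(*q).round(1),(4*(proj("top",T(*q),P)-[225,235])).round(0), proj("scene",T(*q)).round(0))
g=[ray("top",u/4+225,v/4+235,145,P) for u,v in((640,95),(678,202))]; d=g[0]-g[1]; print("grip",g,d, "angle",np.arctan2(d[1],d[0]))
K,o,M=params("wrist"); s=env.observe(); r=R.from_quat(s["tool_rot"]).as_matrix(); print("wristcam in tool",r.T@(o-s["tcp_pos"]),r.T@M,K)
go(520,10,240,np.pi/2+p[2])
E
```

```text
[[ 592.9  180.3]
 [ 582.7 -179. ]
 [ 483.8 -176.1]
 [ 494.6  182.1]]
[ 5.38512723e+02  1.84803447e+00 -2.88967700e-02] [ 0.8 -0.   0.6 -0.5 -0.5 -0.6 -0.9  1.1]
piv [543.  156.8 104. ] [ 86. 122.] [390. 263.]
peg [539.5  36.8 152. ] [313. 125.] [334. 226.]
p1 [540.5  71.8  80. ] [251. 136.] [349. 261.]
p2 [538.4  -3.1  80. ] [391. 144.] [315. 251.]
p3 [536.2 -78.1  80. ] [532. 151.] [284. 241.]
knob [ 534.5 -138.1  145. ] [659. 145.] [258. 208.]
grip [array([ 559.62406272, -128.36073325,  145.        ]), array([ 505.84240028, -147.92722306,  145.        ])] [53.78166244 19.56648981  0.        ] angle 0.3489273608244357
wristcam in tool [ 7.46160626e+01 -1.35250477e-01 -1.43075393e+02] [[ 1.05268966e-03  9.61766967e-01  2.73867110e-01]
 [ 9.99999443e-01 -1.03472195e-03 -2.10056901e-04]
 [ 8.13505225e-05  2.73867178e-01 -9.61767520e-01]] [[409.23660743   0.         315.8475829 ]
 [  0.         409.23660743 235.93703281]
 [  0.           0.           1.        ]]
t 1.65 tcp [217.7 585.9 241.6] x [-0.937  0.348  0.   ] y [0.348 0.937 0.   ] z [-0.  0. -1.] F [-1.   0.4  0.1] w 88.0 ff 0.0 j [-1.28  0.41 -0.01  1.6   0.01  1.13 -0.08]
turn(0.1rad) -3.27 (or 28.1 ) tilt [ 0. -0.  0.] shift(30mm) xyz -10.63 -18.9 0.05
```

Emit:
{"method": "apply_moves", "body": {
  "plan": [
    [[0,0,0,-0.91,-0.95,0,-1],[0,0,0,-0.91,-0.95,0,-1],[0,0,0,-0.91,-0.95,0,-1],[0,0,0,-0.91,-0.95,0,-1],[0,0,0,-0.91,-0.95,0,-1],[0,0,0,-0.91,-0.95,0,-1],[0,0,0,-0.91,-0.95,0,-1],[0,0,0,-0.91,-0.95,0,-1],[0,0,0,-0.91,-0.95,0,-1],[0,0,0,-0.91,-0.95,0,-1],[0,0,0,-0.91,-0.95,0,-1],[0,0,0,-0.91,-0.95,0,-1],[0,0,0,-0.91,-0.95,0,-1],[0,0,0,-0.91,-0.95,0,-1],[0,0,0,-0.91,-0.95,0,-1],[0,0,0,-0.91,-0.95,0,-1],[0,0,0,-0.91,-0.95,0,-1],[0,0,0,-0.91,-0.95,0,-1],[0,0,0,-0.91,-0.95,0,-1],[0,0,0,-0.91,-0.95,0,-1]]
  ]
}}

```text
t: 3.32
tcp_pos: [531.5, -140.4, 241.9]
tool_rot: [0.177, 0.984, 0.0, 0.0]
wrist_force: [0.7, 0.2, -0.2]
grip_width: 87.7
finger_force: 0.0
```

Run:
```python
from h import *
go(534.5,-138,240,0.349+np.pi/2)
```

```text
t 3.32 tcp [ 531.5 -140.4  241.9] x [-0.938  0.348 -0.001] y [0.348 0.938 0.   ] z [ 0.001  0.    -1.   ] F [ 0.7  0.2 -0.2] w 87.7 ff 0.0 j [-0.24  0.3   0.51  1.81 -0.17  1.08  1.55]
turn(0.1rad) -7.04 (or 24.4 ) tilt [ 0.    0.01 -0.  ] shift(30mm) xyz -0.12 0.04 0.06
```

Emit:
{"method": "apply_moves", "body": {
  "plan": [
    [[0,0,1,0,0,0,-1],[0,0,1,0,0,0,-1],[0,0,1,0,0,0,-1],[0,0,1,0,0,0,-1],[0,0,1,0,0,0,-1],[0,0,1,0,0,0,-1],[0,0,1,0,0,0,-1],[0,0,1,0,0,0,-1],[0,0,1,0,0,0,-1],[0,0,1,0,0,0,-1],[0,0,1,0,0,0,-1],[0,0,1,0,0,0,-1],[0,0,1,0,0,0,-1],[0,0,1,0,0,0,-1],[0,0,1,0,0,0,-1],[0,0,1,0,0,0,-1],[0,0,1,0,0,0,-1],[0,0,1,0,0,0,-1],[0,0,1,0,0,0,-1],[0,0,1,0,0,0,-1]]
  ]
}}

```text
t: 4.98
tcp_pos: [531.1, -138.5, 241.8]
tool_rot: [0.925, 0.381, 0.0, -0.0]
wrist_force: [-0.2, 0.9, -0.6]
grip_width: 87.7
finger_force: 0.0
```

Emit:
{"method": "apply_moves", "body": {
  "plan": [
    [[0,0,1,0,0,0,-1],[0,0,1,0,0,0,-1],[0,0,1,0,0,0,-1],[0,0,1,0,0,0,-1],[0,0,0.4,0,0,0,-1],[0,0,0,0,0,0,-1],[0,0,0,0,0,0,-1]]
  ]
}}

```text
t: 5.57
tcp_pos: [531.0, -138.5, 241.6]
tool_rot: [0.985, 0.173, -0.0, 0.0]
wrist_force: [-0.3, 0.5, 0.3]
grip_width: 87.8
finger_force: 0.0
```

Run:
```python
from h import *
go(534.5,-138,135,0.349+np.pi/2)
P=params("wrist"); im=env.camera("wrist"); cv2.imwrite("pics/w1.png",im)
rz=-0.0289;T=lambda x,y,z:[538.5+x*np.cos(rz)-y*np.sin(rz),1.85+x*np.sin(rz)+y*np.cos(rz),z]
for q in((0,-140,145),(30,-110,90),(-30,-170,90),(0,35,152)): print(q,proj("wrist",T(*q),P).round(0))
```

```text
t 5.57 tcp [ 531.  -138.5  241.6] x [ 0.94   0.341 -0.   ] y [ 0.341 -0.94   0.   ] z [-0. -0. -1.] F [-0.3  0.5  0.3] w 87.8 ff 0.0 j [-0.63  0.44  1.08  1.83 -0.42  1.13 -0.63]
turn(0.1rad) -0.01 (or 31.4 ) tilt [0. 0. 0.] shift(30mm) xyz 0.11 0.02 3.55
(0, -140, 145) [316. 242.]
(30, -110, 90) [293. 167.]
(-30, -170, 90) [338. 269.]
(0, 35, 152) [ 22. 133.]
```

View pics/w1.png

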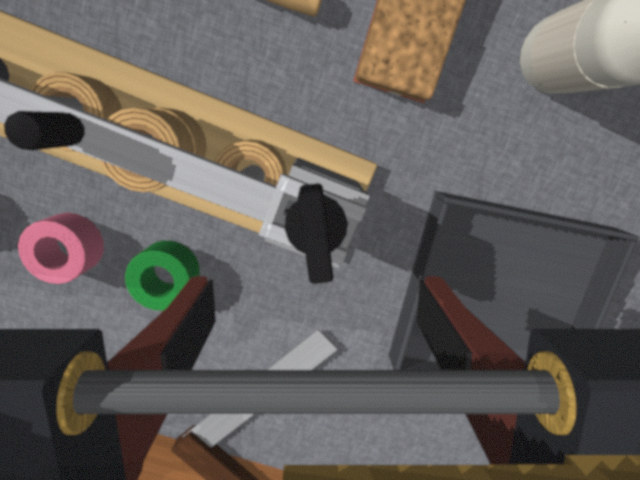

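Emit:
{"method": "apply_moves", "body": {
  "plan": [
    [[0,0,0,0.12,0,0.9,-1],[0,0,0,0,0,0.9,-1],[0,0,0,0,0,0.9,-1],[0,0,0,0,0,0.8,-1],[0,0,0,0,0,0,-1],[0,0,0,0,0,0,1],[0,0,0,0,0,0,1],[0,0,0,0,0,0,1],[0,0,0,0,0,0,1],[0,0,0,0,0,0,1],[0,0,0,0,0,0,1],[0,0,0,0,0,0,1],[0,0,0,0,0,0,1],[0,0,0,0,0,0,1],[0,0,0,0,0,0,1],[0,0,0,0,0,0,1],[0,0,0,0,0,0,1]]
  ],
  "squeeze": 30
}}

```text
t: 7.03
tcp_pos: [534.4, -137.4, 136.6]
tool_rot: [0.985, 0.172, -0.0, 0.0]
wrist_force: [0.4, -0.0, -0.0]
grip_width: 15.7
finger_force: 30.0
```

Run:
```python
from h import *
s=st(); print(s["torque"])
```

```text
t 7.03 tcp [ 534.4 -137.4  136.6] x [ 0.941  0.339 -0.   ] y [ 0.339 -0.941  0.   ] z [-0. -0. -1.] F [ 0.4 -0.  -0. ] w 15.7 ff 29.998770654201508 j [-0.52  0.56  0.95  1.93 -0.57  0.94 -0.52]
[-0.01999951  0.0925183   0.05529656]
```

Emit:
{"method": "apply_moves", "body": {
  "plan": [
    [[0,0,-0.6,0,0,0,1],[0,0,-0.6,0,0,0,1],[0,0,-0.8,0,0,0,1],[0,0,-1,0,0,0,1],[0,0,-1,0,0,0,1],[0,0,-1,0,0,0,1],[0,0,-1,0,0,0,1],[0,0,-1,0,0,0,1],[0,0,-1,0,0,0,1],[0,0,-1,0,0,0,1],[0,0,-1,0,0,0,1],[0,0,-0.8,0,0,0,1],[0,0,-0.5,0,0,0,1],[0,0,-0.4,0,0,0,1],[0,0,-0.3,0,0,0,1],[0,0,0,0,0,0,1],[0,0,0,0,0,0,1]]
  ]
}}

```text
t: 8.45
tcp_pos: [534.5, -137.5, 136.6]
tool_rot: [0.716, 0.698, 0.0, 0.0]
wrist_force: [0.7, -0.3, -0.6]
grip_width: 15.8
finger_force: 3.0
```

Run:
```python
from h import *
s=st(); print(s["torque"], R.from_quat(s["tool_rot"]).as_matrix()[:,0])
x=R.from_quat(s["tool_rot"]).as_matrix()[:,0]; print("xang",np.arctan2(x[1],x[0]),"target 1.542")
```

```text
t 8.45 tcp [ 534.5 -137.5  136.6] x [0.026 1.    0.   ] y [ 1.    -0.026  0.   ] z [ 0.  0. -1.] F [ 0.7 -0.3 -0.6] w 15.8 ff 3.000023066997528 j [-0.31  0.46  0.63  1.92 -0.35  0.87  0.47]
[-0.01985856 -0.22045163 -0.04527933] [2.61396178e-02 9.99658301e-01 3.22645264e-05]
xang 1.544653731256444 target 1.542
```

Emit:
{"method": "apply_moves", "body": {
  "plan": [
    [[0,0,0,0,0,0,1],[0,0,0,0,0,0,1],[0,0,0,0,0,0,1],[0,0,0,0,0,0,1],[0,0,0,0,0,0,1],[0,0,0,0,0,0,1],[0,0,-0.3,0,0,0,1],[0,0,0,0,0,0,1]]
  ],
  "squeeze": 30
}}

```text
t: 9.12
tcp_pos: [535.0, -137.3, 136.7]
tool_rot: [0.705, 0.709, 0.0, 0.0]
wrist_force: [4.5, -0.1, -3.9]
grip_width: 16.1
finger_force: 30.0
```

Run:
```python
from h import *
s=st(); x=R.from_quat(s["tool_rot"]).as_matrix()[:,0]; print(s["torque"],"xang",np.arctan2(x[1],x[0]),"target 1.542")
```

```text
t 9.12 tcp [ 535.  -137.3  136.7] x [-0.006  1.    -0.   ] y [1.    0.006 0.001] z [ 0.001 -0.    -1.   ] F [ 4.5 -0.1 -3.9] w 16.1 ff 30.001959800720215 j [-0.31  0.46  0.62  1.92 -0.34  0.87  0.5 ]
[-0.14572481 -0.90055394 -0.09434715] xang 1.5770928185730586 target 1.542
```

Emit:
{"method": "apply_moves", "body": {
  "plan": [
    [[0,0,0.25,0,0,0,1],[0,0,0,0,0,-0.1,1],[0,0,0,0,0,-0.2,1],[0,0,0,0,0,-0.2,1],[0,0,0,0,0,0,1]]
  ]
}}

```text
t: 9.53
tcp_pos: [534.3, -137.7, 152.9]
tool_rot: [0.714, 0.7, 0.0, 0.0]
wrist_force: [-0.6, -0.3, -2.1]
grip_width: 16.0
finger_force: 30.0
```

Run:
```python
from h import *
s=st(); x=R.from_quat(s["tool_rot"]).as_matrix()[:,0]; print(s["torque"],"xang",np.arctan2(x[1],x[0]),"target 1.542")
```

```text
t 9.53 tcp [ 534.3 -137.7  152.9] x [0.02 1.   0.  ] y [ 1.   -0.02  0.  ] z [ 0.  0. -1.] F [-0.6 -0.3 -2.1] w 16.0 ff 29.999702274799347 j [-0.32  0.44  0.64  1.91 -0.33  0.91  0.46]
[-0.06197434  0.07810385  0.00500434] xang 1.5506026955288987 target 1.542
```

Emit:
{"method": "apply_moves", "body": {
  "plan": [
    [[0,0,0,0,0,-0.5,1],[0,0,0,0,0,-0.7,1],[0,0,0,0,0,-0.7,1],[0,0,0,0,0,0,1],[0,0,0,0,0,0,1],[0,0,0,-0.5,-0.1,0,1],[0,0,0,-0.9,-0.15,0,1],[0,0,0,-0.9,-0.15,0,1],[0,0,0,-0.9,-0.15,0,1],[0,0,0,-0.9,-0.15,0,1],[0,0,0,-0.9,-0.15,0,1],[0,0,0,-0.9,-0.1,0,1],[0,0,0,-0.9,-0.1,0,1],[0,0,0,0,0,0,1]]
  ]
}}

```text
t: 10.7
tcp_pos: [495.4, -346.2, 207.5]
tool_rot: [0.716, 0.698, -0.002, -0.0]
wrist_force: [-0.1, -0.1, -0.8]
grip_width: 15.9
finger_force: 30.0
```

```bash
cat >> h.py <<'E'
def box(n,z):
    env.camera("top"); ds=env.regions_of("top",n)
    for d in ds[:2]:
        d0=d["region"].astype(np.uint8); cs=cv2.findContours(d0,0,1)[0]
        if not cs: continue
        q=cv2.boxPoints(cv2.minAreaRect(max(cs,key=cv2.contourArea)))
        w=np.array([ray("top",u,v,z)[:2] for u,v in q]); e=w[1]-w[0]
        print(n,round(d["confidence"],2),"c",w.mean(0).round(0),"sides",np.linalg.norm(w[1]-w[0]).round(0),np.linalg.norm(w[2]-w[1]).round(0),"ang",round(np.arctan2(e[1],e[0]),3))
E
python3 - <<'E'
from h import *
go(502,-341,75); box("tray",35); box("crate",60)
E
```

```text
t 10.7 tcp [ 495.4 -346.2  207.5] x [ 0.027  1.    -0.003] y [ 1.    -0.027 -0.003] z [-0.003 -0.002 -1.   ] F [-0.1 -0.1 -0.8] w 15.9 ff 29.998351335525513 j [ 0.03  0.47  0.7   1.72 -0.34  1.07  0.81]
turn(0.1rad) 0 (or 0.0 ) tilt [-0.03  0.03 -0.  ] shift(30mm) xyz 0.18 0.22 4.42
tray 0.85 c [ 500. -321.] sides 159.0 181.0 ang -1.429
crate 0.61 c [483. 346.] sides 214.0 175.0 ang 0.028
```

Emit:
{"method": "apply_moves", "body": {
  "plan": [
    [[0,0,0,0.1,0.1,0.7,1],[0,0,0,0.1,0.1,0.9,1],[0,0,0,0,0,0.9,1],[0,0,0,0,0,0.9,1],[0,0,0,0,0,0.6,1],[0,0,0,0,0,0.3,1],[0,0,0,0,0,0.1,1],[0,0,0,0,0,0,1],[0,0,0,0,0,0,1]]
  ]
}}

```text
t: 11.65
tcp_pos: [505.6, -334.9, 77.6]
tool_rot: [0.714, 0.7, 0.0, 0.001]
wrist_force: [0.6, -0.4, -1.7]
grip_width: 15.8
finger_force: 30.0
```

Emit:
{"method": "apply_moves", "body": {
  "plan": [
    [[0,0,0,0,0,0.12,1],[0,0,0,0,0,0,1],[0,0,0,0,0,0,0.3],[0,0,0,0,0,0,0.3],[0,0,0,0,0,0,0.3],[0,0,0,0,0,0,0.3],[0,0,0,0,0,0,0.3],[0,0,0,0,0,-0.5,0.3],[0,0,0,0,0,-0.9,0.3],[0,0,0,0,0,-0.9,0.3],[0,0,0,0,0,-0.9,0.3],[0,0,0,0,0,-0.9,0.3],[0,0,0,0,0,-0.9,0.3],[0,0,0,0,0,0,0.3],[0,0,0,0,0,0,0.3]]
  ]
}}

```text
t: 12.9
tcp_pos: [505.6, -335.3, 224.5]
tool_rot: [0.714, 0.7, 0.001, 0.001]
wrist_force: [-0.4, 0.7, -1.2]
grip_width: 31.1
finger_force: 0.0
```

Run:
```python
from h import *
env.camera("wrist")
for d in env.regions_of("wrist","knob")[:2]: print(d["confidence"],d["bbox"])
go(539.5,36.8,225,1.542)
s=env.observe(); print(proj("wrist",[505.6,-335,80]))
```

```text
0.86 [286.3, 175.0, 344.7, 258.3]
t 13.0 tcp [ 504.6 -334.3  222.2] x [0.02  1.    0.001] y [ 1.    -0.02  -0.001] z [-0.001  0.001 -1.   ] F [0.4 0.2 0.7] w 30.5 ff 0.0 j [ 0.    0.46  0.7   1.7  -0.33  1.1   0.78]
turn(0.1rad) -15.62 (or 15.8 ) tilt [-0.01 -0.01  0.  ] shift(30mm) xyz -0.8 12.4 -0.09
[316.90879095 228.20992676]
```

Emit:
{"method": "apply_moves", "body": {
  "plan": [
    [[0,0,0,0.95,0.07,0,0],[0,0,0,0.95,0.07,0,-0.3],[0,0,0,0.95,0.07,0,-0.3],[0,0,0,0.95,0.07,0,-0.3],[0,0,0,0.95,0.07,0,-0.3],[0,0,0,0.95,0.07,0,-0.3],[0,0,0,0.95,0.07,0,-0.3],[0,0,0,0.95,0.07,0,-0.3],[0,0,0,0.95,0.07,0,-0.3],[0,0,0,0.95,0.07,0,-0.3],[0,0,0,0.95,0.07,0,-0.3],[0,0,0,0.95,0.07,0,-0.3],[0,0,0,0.95,0.07,0,-0.3],[0,0,0,0,0,0,-0.3],[0,0,0,0,0,0,-0.3]]
  ]
}}

```text
t: 14.25
tcp_pos: [538.9, 36.8, 221.5]
tool_rot: [0.713, 0.701, -0.001, -0.001]
wrist_force: [0.0, -0.9, 0.3]
grip_width: 56.8
finger_force: 0.0
```

Run:
```python
from h import *
go(539.5,36.8,133,-0.0289)
```

```text
t 14.25 tcp [538.9  36.8 221.5] x [ 0.016  1.    -0.001] y [ 1.    -0.016 -0.003] z [-0.003 -0.001 -1.   ] F [ 0.  -0.9  0.3] w 56.8 ff 0.0 j [-0.66  0.32  0.64  1.86 -0.22  1.03  0.05]
turn(0.1rad) 0.13 (or -31.3 ) tilt [-0.03  0.01  0.  ] shift(30mm) xyz 0.0 0.02 2.95
```

Emit:
{"method": "apply_moves", "body": {
  "plan": [
    [[0,0,0.13,0,0,0.7,-0.3],[0,0,0,0,0,0.9,-0.3],[0,0,0,0,0,0.9,-0.3],[0,0,0,0,0,0.45,-0.3],[0,0,0,0,0,0,-0.3],[0,0,0,0,0,0,1],[0,0,0,0,0,0,1],[0,0,0,0,0,0,1],[0,0,0,0,0,0,1],[0,0,0,0,0,0,1],[0,0,0,0,0,0,1],[0,0,0,0,0,0,1],[0,0,0,0,0,0,1]]
  ],
  "squeeze": 20
}}

```text
t: 15.33
tcp_pos: [540.5, 35.1, 135.2]
tool_rot: [0.719, 0.695, 0.001, 0.001]
wrist_force: [1.6, 1.0, 3.4]
grip_width: 21.8
finger_force: 20.0
```

Run:
```python
from h import *
s=st(); r=R.from_quat(s["tool_rot"]).as_matrix(); p=np.array(s["tcp_pos"])[:2]
c=np.array([543,156.8]); 
N=20; th=np.linspace(0,1.65,N+1)-0.0289; q=c+120*np.c_[np.sin(th),-np.cos(th)]
d=np.diff(np.vstack([p,q[1:]]),axis=0); u=np.c_[d@r[:2,0],d@r[:2,1]]/30; print(u.round(2).tolist())
```

```text
t 15.33 tcp [540.5  35.1 135.2] x [0.033 0.999 0.   ] y [ 0.999 -0.033  0.002] z [ 0.002  0.    -1.   ] F [1.6 1.  3.4] w 21.8 ff 20.002993047237396 j [-0.61  0.44  0.59  1.94 -0.32  0.85  0.12]
[[0.07, 0.3], [0.04, 0.33], [0.07, 0.32], [0.1, 0.32], [0.12, 0.31], [0.15, 0.3], [0.17, 0.28], [0.19, 0.27], [0.21, 0.25], [0.23, 0.23], [0.25, 0.21], [0.27, 0.19], [0.28, 0.17], [0.3, 0.14], [0.31, 0.12], [0.32, 0.09], [0.32, 0.07], [0.33, 0.04], [0.33, 0.01], [0.33, -0.01]]
```

Emit:
{"method": "apply_moves", "body": {
  "plan": [
    [[0,0,0,0.02,0.3,0,1],[0,0,0,0.04,0.33,0,1],[0,0,0,0.07,0.32,0,1],[0,0,0,0.1,0.32,0,1],[0,0,0,0.12,0.31,0,1],[0,0,0,0.15,0.3,0,1],[0,0,0,0.17,0.28,0,1],[0,0,0,0.19,0.27,0,1],[0,0,0,0.21,0.25,0,1],[0,0,0,0.23,0.23,0,1],[0,0,0,0,0,0,1]]
  ]
}}

```text
t: 16.25
tcp_pos: [629.3, 71.5, 134.9]
tool_rot: [0.718, 0.696, 0.0, 0.0]
wrist_force: [2.5, 0.7, 3.5]
grip_width: 21.3
finger_force: 20.0
```

Run:
```python
from h import *
s=st(); r=R.from_quat(s["tool_rot"]).as_matrix(); p=np.array(s["tcp_pos"])[:2]
c=np.array([543,156.8]); e=p-c; print("rad",np.hypot(*e),"th",np.arctan2(e[0],-e[1])+.0289)
th=np.linspace(0,1.65,21)[10:]-0.0289; q=c+120*np.c_[np.sin(th),-np.cos(th)]
d=np.diff(np.vstack([p,q[1:]]),axis=0); u=np.c_[d@r[:2,0],d@r[:2,1]]/30; print(u.round(2).tolist())
```

```text
t 16.25 tcp [629.3  71.5 134.9] x [ 0.032  0.999 -0.001] y [ 0.999 -0.032  0.001] z [ 0.001 -0.001 -1.   ] F [2.5 0.7 3.5] w 21.3 ff 20.00125676393509 j [-0.58  0.58  0.56  1.71 -0.37  0.96  0.09]
rad 121.3609813650731 th 0.8205331703801653
[[0.3, 0.19], [0.27, 0.19], [0.28, 0.17], [0.3, 0.14], [0.31, 0.12], [0.32, 0.09], [0.32, 0.07], [0.33, 0.04], [0.33, 0.01], [0.33, -0.01]]
```

Emit:
{"method": "apply_moves", "body": {
  "plan": [
    [[0,0,0,0.26,0.2,0,1],[0,0,0,0.27,0.19,0,1],[0,0,0,0.28,0.17,0,1],[0,0,0,0.3,0.14,0,1],[0,0,0,0.31,0.12,0,1],[0,0,0,0.32,0.09,0,1],[0,0,0,0.32,0.07,0,1],[0,0,0,0.33,0.04,0,1],[0,0,0,0.33,0.01,0,1],[0,0,0,0.33,-0.01,0,1],[0,0,0,0,0,0,1],[0,0,0,0,0,0,-0.2],[0,0,0,0,0,0,-0.2],[0,0,0,0,0,0,-0.2],[0,0,0,0,0,0,-0.2],[0,0,0,0,0,-0.8,-0.2],[0,0,0,0,0,-0.9,-0.6],[0,0,0,0,0,-0.9,-1],[0,0,0,0,0,-0.5,-1],[0,0,0,0,0,0,-1]]
  ]
}}

```text
t: 17.92
tcp_pos: [663.3, 161.4, 231.5]
tool_rot: [0.719, 0.695, 0.002, 0.001]
wrist_force: [0.4, 0.9, 0.5]
grip_width: 76.3
finger_force: 0.0
```

Run:
```python
from h import *
im=env.camera("top"); cv2.imwrite("pics/top2.png",im)
go(538.4,-3.1,170,-.0289)
```

```text
t 17.97 tcp [662.4 161.5 229.2] x [0.033 0.999 0.001] y [ 0.999 -0.033  0.003] z [ 0.003  0.001 -1.   ] F [-0.8 -0.4 -0.8] w 79.5 ff 0.0 j [-0.69  0.57  0.6   1.49 -0.33  1.18 -0.08]
turn(0.1rad) -0.04 (or 31.4 ) tilt [ 0.03 -0.01 -0.  ] shift(30mm) xyz -5.6 -3.97 1.97
```

View pics/top2.png

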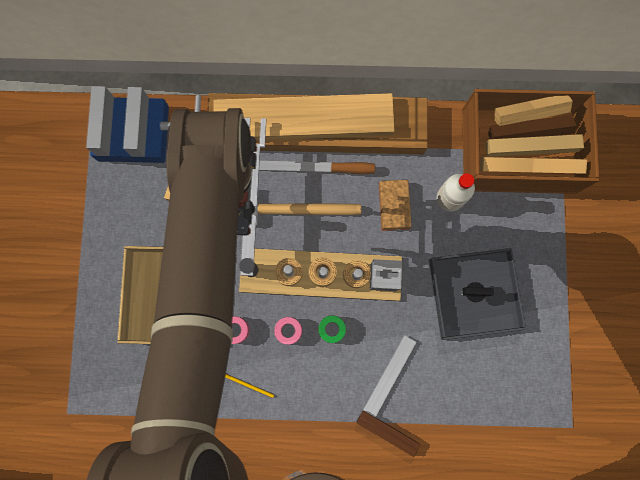

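Run:
```python
from h import *
im=cv2.imread("pics/top2.png")
for d in env.regions_of("top","roll_low1")[:6]:
    l,t,r,b=d["bbox"]
    print(round(d["confidence"],2),np.round(d["bbox"]),[ray("top",(l+r)/2,(t+b)/2,z)[:2].round(1) for z in(51,87)])
```

```text
0.96 [278. 258. 300. 286.] [array([536.4,  70.4]), array([532.9,  68.6])]
0.92 [272. 316. 300. 341.] [array([415.5,  73.7]), array([415.1,  71.8])]
0.87 [342. 262. 373. 291.] [array([530.8, -78.9]), array([527.4, -76.7])]
0.85 [322. 314. 345. 342.] [array([419. , -28.8]), array([418.5, -28. ])]
```

Emit:
{"method": "apply_moves", "body": {
  "plan": [
    [[0,0,0,-0.93,-0.66,0,-1],[0,0,0,-0.93,-0.66,0,-1],[0,0,0,-0.93,-0.66,0,-1],[0,0,0,-0.93,-0.66,0.3,-1],[0,0,0,-0.93,-0.66,0.3,-1],[0,0,0,-0.93,-0.66,0.3,-1],[0,0,0,0,0,0,-1],[0,0,0,0,0,0,-1]]
  ]
}}

```text
t: 18.68
tcp_pos: [535.5, -3.3, 199.2]
tool_rot: [0.72, 0.694, -0.001, -0.001]
wrist_force: [0.1, 0.7, -0.1]
grip_width: 87.9
finger_force: 0.0
```

Run:
```python
from h import *
go(538.4,-3.1,75,-.0289)
```

```text
t 18.68 tcp [535.5  -3.3 199.2] x [ 0.036  0.999 -0.   ] y [ 0.999 -0.036 -0.003] z [-0.003  0.    -1.   ] F [ 0.1  0.7 -0.1] w 87.9 ff 0.0 j [-0.6   0.34  0.65  1.89 -0.25  0.99  0.13]
turn(0.1rad) -0.07 (or 31.3 ) tilt [-0.03  0.    0.  ] shift(30mm) xyz 0.01 0.1 4.14
```

Emit:
{"method": "apply_moves", "body": {
  "plan": [
    [[0,0,0,0,0.1,0.9,-1],[0,0,0,0,0,0.9,-1],[0,0,0,0,0,0.9,-1],[0,0,0,0,0,0.9,-1],[0,0,0,0,0,0.5,-1],[0,0,0,0,0,0,-1],[0,0,0,0,0,0,1],[0,0,0,0,0,0,1],[0,0,0,0,0,0,1],[0,0,0,0,0,0,1],[0,0,0,0,0,0,1],[0,0,0,0,0,0,1],[0,0,0,0,0,-0.4,1],[0,0,0,0,0,-0.9,1],[0,0,0,0,0,-0.9,1],[0,0,0,0,0,-0.8,1],[0,0,0,0,0,0,1]]
  ],
  "squeeze": 20
}}

```text
t: 20.1
tcp_pos: [543.0, -2.5, 172.6]
tool_rot: [0.719, 0.695, 0.003, 0.002]
wrist_force: [0.9, -0.7, 0.0]
grip_width: 59.0
finger_force: 20.0
```

Run:
```python
from h import *
st(); im=env.camera("wrist"); cv2.imwrite("pics/w3.png",im); box("crate",60); go(480+42,346-37,170,0.01)
```

```text
t 20.1 tcp [543.   -2.5 172.6] x [0.034 0.999 0.001] y [ 0.999 -0.034  0.007] z [ 0.007  0.001 -1.   ] F [ 0.9 -0.7  0. ] w 59.0 ff 19.99965051189065 j [-0.58  0.39  0.64  1.91 -0.29  0.93  0.16]
crate 0.62 c [480. 345.] sides 218.0 174.0 ang 0.006
t 20.25 tcp [540.3  -1.7 167.7] x [0.033 0.999 0.001] y [ 0.999 -0.033  0.   ] z [ 0.     0.001 -1.   ] F [-0.   0.5 -1.2] w 58.4 ff 19.99967277981341 j [-0.58  0.39  0.64  1.92 -0.29  0.92  0.16]
turn(0.1rad) -0.43 (or 31.0 ) tilt [ 0.   -0.01 -0.  ] shift(30mm) xyz 10.36 -0.51 -0.08
```

View pics/w3.png

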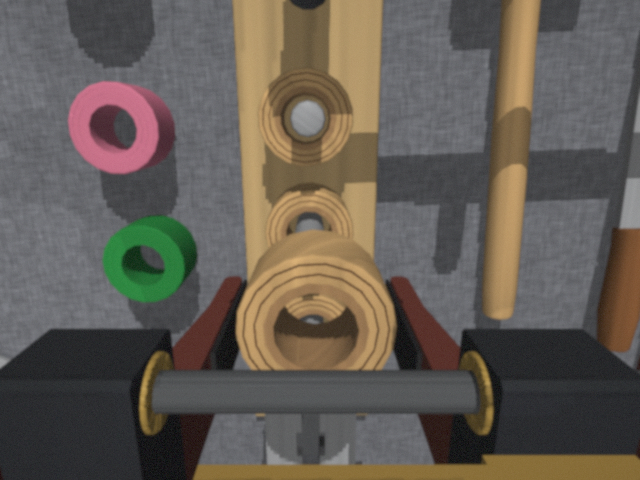

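Emit:
{"method": "apply_moves", "body": {
  "plan": [
    [[0,0,-0.4,0,0,-0.4,1],[0,0,0,0.9,-0.05,0,1],[0,0,0,0.9,-0.05,0,1],[0,0,0,0.9,-0.05,0,1],[0,0,0,0.9,-0.05,0,1],[0,0,0,0.9,-0.05,0,1],[0,0,0,0.9,-0.05,0,1],[0,0,0,0.9,-0.05,0,1],[0,0,0,0.9,-0.05,0,1],[0,0,0,0.9,-0.05,0,1],[0,0,0,0.9,-0.05,0,1],[0,0,0,0.9,0,0,1],[0,0,0,0.5,0,0,1],[0,0,0,0,0,0,1],[0,0,0,0,0,0,1]]
  ]
}}

```text
t: 21.5
tcp_pos: [523.0, 309.6, 179.0]
tool_rot: [0.704, 0.71, -0.001, 0.0]
wrist_force: [0.6, -1.3, -0.0]
grip_width: 58.9
finger_force: 20.0
```

Run:
```python
from h import *
go(522,315,32,0.01)
P=params("wrist"); im=env.camera("wrist")
c=np.array([480,352])
for a,b in((1,1),(1,-1),(-1,-1),(-1,1)):
    q=proj("wrist",[c[0]+105*a,c[1]+80*b,60],P); print(q.round(0)); cv2.circle(im,tuple(int(i) for i in q),4,(0,0,255),-1)
cv2.imwrite("pics/w4.png",im)
```

```text
t 21.5 tcp [523.  309.6 179. ] x [-0.009  1.    -0.002] y [ 1.     0.009 -0.001] z [-0.001 -0.002 -1.   ] F [ 0.6 -1.3 -0. ] w 58.9 ff 19.999559386633337 j [-1.02  0.48  0.56  1.74 -0.29  1.01 -0.34]
turn(0.1rad) -0.01 (or 31.4 ) tilt [-0.01  0.02  0.  ] shift(30mm) xyz 0.18 -0.03 4.9
[424.  35.]
[405. 289.]
[101. 286.]
[64. 31.]
```

View pics/w4.png

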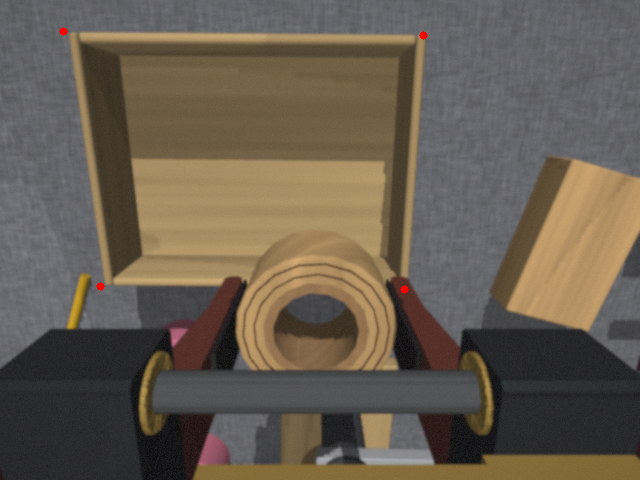

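Emit:
{"method": "apply_moves", "body": {
  "plan": [
    [[0,0,0,0,0.05,0.8,1],[0,0,0,0,0,0.9,1],[0,0,0,0,0,0.9,1],[0,0,0,0,0,0.9,1],[0,0,0,0,0,0.7,1],[0,0,0,0,0,0.4,1],[0,0,0,0,0,0.2,1],[0,0,0,0,0,0.05,1],[0,0,0,0,0,0,1],[0,0,0,0,0,0,1]]
  ]
}}

```text
t: 22.38
tcp_pos: [525.4, 308.3, 36.0]
tool_rot: [0.705, 0.709, 0.0, -0.0]
wrist_force: [-4.0, -2.1, 13.4]
grip_width: 58.0
finger_force: 20.0
```

Emit:
{"method": "apply_moves", "body": {
  "plan": [
    [[0,0,0,0,0,-0.05,1],[0,0,0,0,0,0,-0.5],[0,0,0,0,0,0,-0.55],[0,0,0,0,0,0,-0.55],[0,0,0,0,0,0,-0.55],[0,0,0,0,0,-0.4,-0.55],[0,0,0,0,0,-0.8,-0.55],[0,0,0,0,0,-0.9,-0.55],[0,0,0,0,0,-0.9,-0.55],[0,0,0,0,0,-0.9,-0.55],[0,0,0,0,0,-0.9,-0.55],[0,0,0,0,0,0,-1],[0,0,0,0,0,0,-1]]
  ]
}}

```text
t: 23.47
tcp_pos: [525.6, 310.3, 181.8]
tool_rot: [0.705, 0.71, 0.002, 0.0]
wrist_force: [1.0, 0.3, -0.4]
grip_width: 77.9
finger_force: 0.0
```

Run:
```python
from h import *
go(540.5,71.8,180,-0.0289)
im=env.camera("wrist"); cv2.imwrite("pics/w5.png",im)
for y in (308,314): print(proj("wrist",[524.5,y,42]).round(0))
```

```text
t 23.47 tcp [525.6 310.3 181.8] x [-0.007  1.     0.002] y [1.    0.007 0.003] z [ 0.003  0.002 -1.   ] F [ 1.   0.3 -0.4] w 77.9 ff 0.0 j [-1.02  0.48  0.56  1.73 -0.3   1.01 -0.34]
turn(0.1rad) 0.36 (or -31.1 ) tilt [ 0.03 -0.02 -0.  ] shift(30mm) xyz -7.93 0.73 0.06
[315. 232.]
[315. 223.]
```

View pics/w5.png

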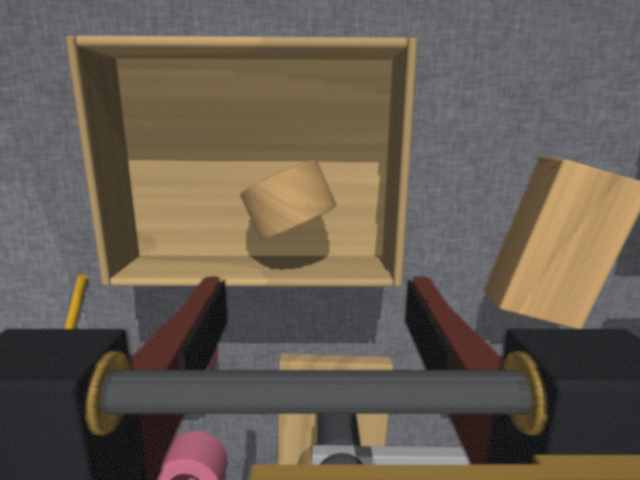

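Run:
```python
from h import *
P=params("wrist")
for z in(36,50,66):
    q=np.array([ray("wrist",u,v,z,P)[:2] for u,v in((241,190),(316,160),(336,203),(262,238))]); print(z,q.round(0).tolist(),q.mean(0).round(1),[np.linalg.norm(q[i]-q[i-1]).round(0) for i in range(4)])
e=q[1]-q[0]; a=np.arctan2(e[1],e[0]); print(a)
go(511,325,45,a)
```

```text
36 [[472.0, 336.0], [525.0, 358.0], [539.0, 328.0], [486.0, 301.0]] [505.5 330.8] [np.float64(38.0), np.float64(57.0), np.float64(33.0), np.float64(60.0)]
50 [[475.0, 339.0], [525.0, 359.0], [539.0, 330.0], [488.0, 305.0]] [506.5 333.4] [np.float64(36.0), np.float64(54.0), np.float64(32.0), np.float64(57.0)]
66 [[478.0, 341.0], [525.0, 361.0], [538.0, 334.0], [490.0, 310.0]] [507.5 336.4] [np.float64(34.0), np.float64(51.0), np.float64(30.0), np.float64(53.0)]
0.38443870760959076
t 23.52 tcp [524.7 310.  180.2] x [-0.007  1.     0.001] y [1.    0.007 0.001] z [ 0.001  0.001 -1.   ] F [-0.5 -0.2 -0.4] w 81.9 ff 0.0 j [-1.02  0.48  0.56  1.73 -0.3   1.01 -0.34]
turn(0.1rad) -3.77 (or 27.6 ) tilt [ 0.01 -0.01  0.  ] shift(30mm) xyz 0.63 -0.24 4.51
```

Emit:
{"method": "apply_moves", "body": {
  "plan": [
    [[0,0,-1,0,0,0,-1],[0,0,-1,0,0,0,-1],[0,0,-1,0,0,0,-1],[0,0,-1,0,0,0,-1],[0,0,0,0.8,-0.3,0.5,-1],[0,0,0,0,0,0.9,-1],[0,0,0,0,0,0.9,-1],[0,0,0,0,0,0.9,-1],[0,0,0,0,0,0.8,-1],[0,0,0,0,0,0.5,-1],[0,0,0,0,0,0.1,-1],[0,0,0,0,0,0,-1],[0,0,0,0,0,0,1],[0,0,0,0,0,0,1],[0,0,0,0,0,0,1],[0,0,0,0,0,0,1],[0,0,0,0,0,0,1],[0,0,0,0,0,0,1]]
  ],
  "squeeze": 20
}}

```text
t: 25.02
tcp_pos: [507.5, 328.9, 42.5]
tool_rot: [0.55, 0.835, 0.001, 0.0]
wrist_force: [0.2, 0.0, 4.1]
grip_width: 60.6
finger_force: 19.9
```

Emit:
{"method": "apply_moves", "body": {
  "plan": [
    [[0,0,0,0,0,-0.3,1],[0,0,0,0,0,-0.7,1],[0,0,0,0,0,-0.9,1],[0,0,0,0,0,-0.9,1],[0,0,0,0,0,-0.9,1],[0,0,0,0,0,-0.6,1],[0,0,0,0,0,0,1],[0,0,0,0,0,0,1]]
  ]
}}

```text
t: 25.68
tcp_pos: [507.2, 328.7, 171.5]
tool_rot: [0.55, 0.835, 0.001, 0.0]
wrist_force: [-0.3, -0.5, -2.0]
grip_width: 60.4
finger_force: 19.9
```

Run:
```python
from h import *
im=env.camera("wrist"); cv2.imwrite("pics/w6.png",cv2.resize(im[200:480],None,fx=.6,fy=.6))
go(420,580,160,0.944-np.pi/2)
```

```text
t 25.73 tcp [506.5 328.4 170.3] x [-0.396  0.918  0.   ] y [ 0.918  0.396 -0.   ] z [-0.  0. -1.] F [-0.1 -0.3 -0.9] w 60.7 ff 19.92297872900963 j [-0.99  0.47  0.46  1.75 -0.24  0.98 -0.03]
turn(0.1rad) 10.34 (or -21.1 ) tilt [-0. -0.  0.] shift(30mm) xyz 5.1 -7.26 0.34
```

View pics/w6.png

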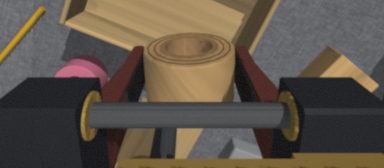

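Emit:
{"method": "apply_moves", "body": {
  "plan": [
    [[0,0,1,0,0,0,1],[0,0,1,0,0,0,1],[0,0,1,0,0,0,1],[0,0,1,0,0,0,1],[0,0,1,0,0,0,1],[0,0,1,0,0,0,1],[0,0,1,0,0,0,1],[0,0,1,0,0,0,1],[0,0,1,0,0,0,1],[0,0,1,0,0,0,1],[0,0,0.3,0,0,0,1],[0,0,0,0.64,-0.9,0,1],[0,0,0,0.64,-0.9,0,1],[0,0,0,0.64,-0.9,0,1],[0,0,0,0.64,-0.9,0,1],[0,0,0,0.64,-0.9,0,1],[0,0,0,0.64,-0.9,0,1],[0,0,0,0.64,-0.9,0,1],[0,0,0,0.64,-0.9,0,1],[0,0,0,0,0,0,1]]
  ]
}}

```text
t: 27.4
tcp_pos: [414.9, 586.2, 167.0]
tool_rot: [0.888, 0.46, -0.002, -0.001]
wrist_force: [-1.6, 0.1, -1.9]
grip_width: 60.4
finger_force: 19.9
```

Emit:
{"method": "apply_moves", "body": {
  "plan": [
    [[0,1,0,0,0,0,1],[0,1,0,0,0,0,1],[0,1,0,0,0,0,1],[0,1,0,0,0,0,1],[0,1,0,0,0,0,1],[0,1,0,0,0,0,1],[0,1,0,0,0,0,1],[0,1,0,0,0,0,1],[0,1,0,0,0,0,1],[0,0,0,0,0,0,1],[0,0,0,0,0,0,1]]
  ]
}}

```text
t: 28.32
tcp_pos: [432.6, 597.2, 226.8]
tool_rot: [0.83, 0.426, 0.32, -0.167]
wrist_force: [0.2, 0.1, -1.9]
grip_width: 60.5
finger_force: 19.9
```

Run:
```python
from h import *
s=st(); r=R.from_quat(s["tool_rot"]).as_matrix(); print("tilt",np.degrees(np.arccos(-r[2,2])), "down in tool:",(-r[2]).round(3))
```

```text
t 28.32 tcp [432.6 597.2 226.8] x [0.433 0.6   0.673] y [ 0.814 -0.581 -0.005] z [ 0.388  0.55  -0.74 ] F [ 0.2  0.1 -1.9] w 60.5 ff 19.92311865091324 j [-1.41  0.36  0.46  2.01 -1.03  0.13 -0.66]
tilt 42.31093752400695 down in tool: [-0.673  0.005  0.74 ]
```

Emit:
{"method": "apply_moves", "body": {
  "plan": [
    [[0,0,0,0.2,0.9,0.25,1],[0,0,0,0.2,0.9,0.25,1],[0,0,0,0.2,0.9,0.25,1],[0,0,0,0.2,0.9,0.25,1],[0,0,0,0.2,0.9,0.25,1],[0,0,0,0.2,0.9,0.25,1],[0,0,0,0,0,0,1],[0,0,0,0,0,0,1]]
  ]
}}

```text
t: 28.98
tcp_pos: [599.4, 547.4, 214.2]
tool_rot: [0.831, 0.425, 0.319, -0.166]
wrist_force: [-0.8, 0.0, -0.5]
grip_width: 60.8
finger_force: 19.9
```

Run:
```python
from h import *
s=st(); r=R.from_quat(s["tool_rot"]).as_matrix(); print("tilt",np.degrees(np.arccos(-r[2,2])), "down in tool:",(-r[2]).round(3))
```

```text
t 28.98 tcp [599.4 547.4 214.2] x [0.436 0.6   0.671] y [ 0.812 -0.584 -0.006] z [ 0.388  0.547 -0.742] F [-0.8  0.  -0.5] w 60.8 ff 19.92282584309578 j [-0.86  0.48  0.16  1.81 -1.02  0.25 -0.45]
tilt 42.10971341547278 down in tool: [-0.671  0.006  0.742]
```

Emit:
{"method": "apply_moves", "body": {
  "plan": [
    [[0,0.8,0,0,0,0,1],[0,0.8,0,0,0,0,1],[0,0.8,0,0,0,0,1],[0,0,0,0,0,0,1]]
  ]
}}

```text
t: 29.32
tcp_pos: [619.8, 552.6, 250.3]
tool_rot: [0.806, 0.42, 0.362, -0.206]
wrist_force: [2.0, -0.7, -1.7]
grip_width: 60.5
finger_force: 19.9
```

Run:
```python
from h import *
s=st(); r=R.from_quat(s["tool_rot"]).as_matrix(); print("tilt",np.degrees(np.arccos(-r[2,2])), "down in tool:",(-r[2]).round(3))
```

```text
t 29.32 tcp [619.8 552.6 250.3] x [0.385 0.529 0.756] y [ 0.827 -0.562 -0.028] z [ 0.41   0.636 -0.654] F [ 2.  -0.7 -1.7] w 60.5 ff 19.922526329755783 j [-0.47  0.48 -0.29  1.79 -1.03  0.13 -0.3 ]
tilt 49.17156039537867 down in tool: [-0.756  0.028  0.654]
```

Emit:
{"method": "apply_moves", "body": {
  "plan": [
    [[0,0,0,-0.76,0,0.65,1],[0,0,0,-0.76,0,0.65,1],[0,0,0,-0.76,0,0.65,1],[0,0,0,-0.76,0,0.65,1],[0,0,0,-0.76,0,0.65,1],[0,0,0,0,0,0,1],[0,0,0,0,0,0,1]]
  ]
}}

```text
t: 29.9
tcp_pos: [635.5, 556.8, 134.9]
tool_rot: [0.818, 0.439, 0.312, -0.203]
wrist_force: [-1.0, 0.4, -0.3]
grip_width: 60.4
finger_force: 19.9
```

Run:
```python
from h import *
s=st(); r=R.from_quat(s["tool_rot"]).as_matrix(); print("tilt",np.degrees(np.arccos(-r[2,2])), "down in tool:",(-r[2]).round(3))
```

```text
t 29.9 tcp [635.5 556.8 134.9] x [0.42  0.592 0.688] y [ 0.845 -0.532 -0.058] z [ 0.332  0.605 -0.724] F [-1.   0.4 -0.3] w 60.4 ff 19.923022091388702 j [-0.45  0.66 -0.31  1.73 -1.03  0.13 -0.22]
tilt 43.64074340474183 down in tool: [-0.688  0.058  0.724]
```

Emit:
{"method": "apply_moves", "body": {
  "plan": [
    [[0,0,0,-0.69,0,0.72,1],[0,0,0,-0.69,0,0.72,1],[0,0,0,-0.5,0,0.52,1],[0,0,0,0,0,0,1],[0,0,0,0,0,0,1]]
  ]
}}

```text
t: 30.32
tcp_pos: [647.6, 562.1, 73.0]
tool_rot: [0.821, 0.447, 0.291, -0.203]
wrist_force: [-0.4, -0.5, -1.0]
grip_width: 60.2
finger_force: 19.9
```

Run:
```python
from h import *
s=st(); r=R.from_quat(s["tool_rot"]).as_matrix(); print("tilt",np.degrees(np.arccos(-r[2,2])), "down in tool:",(-r[2]).round(3))
d=np.array([-.58,-.81,0]); print("inward in tool",(r.T@d).round(2))
```

```text
t 30.32 tcp [647.6 562.1  73. ] x [0.432 0.616 0.659] y [ 0.852 -0.518 -0.074] z [ 0.296  0.593 -0.749] F [-0.4 -0.5 -1. ] w 60.2 ff 19.923177659511566 j [-0.44  0.77 -0.32  1.68 -1.03  0.13 -0.18]
tilt 41.53449600008278 down in tool: [-0.659  0.074  0.749]
inward in tool [-0.75 -0.07 -0.65]
```

Emit:
{"method": "apply_moves", "body": {
  "plan": [
    [[0,0,0,-0.33,0,0.37,1],[0,0,0,-0.25,0,0.28,1],[0,0,0,-0.1,0,0.11,1],[0,0,0,0,0,0,1],[0,0,0,0,0,0,1]]
  ],
  "squeeze": 8
}}

```text
t: 30.73
tcp_pos: [652.2, 563.4, 47.2]
tool_rot: [0.823, 0.449, 0.283, -0.203]
wrist_force: [-0.2, 0.8, -1.2]
grip_width: 61.1
finger_force: 8.0
```

Emit:
{"method": "apply_moves", "body": {
  "plan": [
    [[0,0,0,-0.13,0,0.15,1],[0,0,0,-0.13,0,0.15,1],[0,0,0,-0.2,0,0,1],[0,0,0,-0.2,0,0,1],[0,0,0,-0.2,0,0,1],[0,0,0,-0.2,0,0,1],[0,0,0,0,0,0,1]]
  ],
  "squeeze": 5
}}

```text
t: 31.32
tcp_pos: [648.7, 549.4, 25.8]
tool_rot: [0.824, 0.453, 0.272, -0.204]
wrist_force: [-1.4, 1.2, 2.4]
grip_width: 60.9
finger_force: 5.0
```

Run:
```python
from h import *
s=st(); im=env.camera("scene"); w=env.camera("wrist")
u,v=proj("scene",s["tcp_pos"]).astype(int); print(u,v)
a=im[max(0,min(v-110,280)):,:][:200]; x0=max(0,min(u-130,380)); a=a[:,x0:x0+260]
cv2.imwrite("pics/s7.png",np.hstack([cv2.resize(a,(520,400)),cv2.resize(w,(280,210))[:0].reshape(0,280,3) if 0 else cv2.copyMakeBorder(cv2.resize(w,(280,210)),0,190,0,0,0)]))
```

```text
t 31.32 tcp [648.7 549.4  25.8] x [0.442 0.636 0.632] y [ 0.857 -0.507 -0.09 ] z [ 0.263  0.582 -0.77 ] F [-1.4  1.2  2.4] w 60.9 ff 5.0000528266537 j [-0.4   0.84 -0.34  1.67 -1.03  0.13 -0.13]
613 410
```

View pics/s7.png

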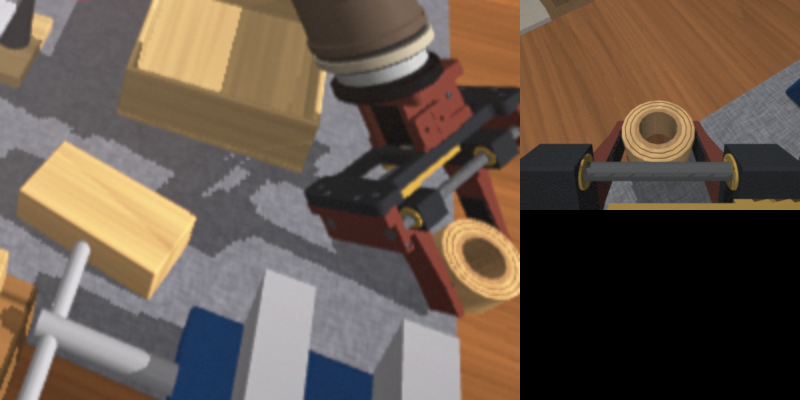

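Emit:
{"method": "apply_moves", "body": {
  "plan": [
    [[0,0,0,-0.2,0,0,1],[0,0,0,-0.1,0,0,1],[0,0,0,0,0,0,-0.6],[0,0,0,0,0,0,-1],[0,0,0,0,0,0,-1],[0,0,0,0,0,0,-1],[0,0,0,0,0,0,-1],[0,0,0,0,0,-0.9,-1],[0,0,0,0,0,-0.9,-1],[0,0,0,0,0,-0.9,-1],[0,0,0,0.6,0,-0.6,-1],[0,0,0,0.6,0,-0.6,-1],[0,0,0,0.6,0,-0.6,-1],[0,0,0,0.6,0,-0.6,-1],[0,-0.9,0,0,0,0,-1],[0,-0.9,0,0,0,0,-1],[0,-0.9,0,0,0,0,-1],[0,-0.9,0,0,0,0,-1],[0,-0.9,0,0,0,0,-1],[0,-0.9,0,0,0,0,-1]]
  ]
}}

```text
t: 33.08
tcp_pos: [639.3, 501.9, 187.0]
tool_rot: [0.867, 0.492, 0.038, -0.074]
wrist_force: [1.0, 0.8, -0.1]
grip_width: 88.0
finger_force: 0.0
```

Run:
```python
from h import *
go(648,545,180,np.arctan2(545,648)-np.pi/2)
P=params("wrist"); im=env.camera("wrist"); cv2.imwrite("pics/w8.png",cv2.resize(im,(400,300)))
for c in("wrist","scene"):
    if c=="scene": env.camera(c)
    for d in env.regions_of(c,"roll_low1")[:3]:
        l,t,r,b=d["bbox"]; print(c,d["confidence"],d["bbox"],ray(c,(l+r)/2,(t+b)/2,25,P if c=="wrist" else None).round(0))
```

```text
t 33.08 tcp [639.3 501.9 187. ] x [0.513 0.847 0.139] y [ 0.859 -0.505 -0.09 ] z [-0.006  0.165 -0.986] F [ 1.   0.8 -0.1] w 88.0 ff 0.0 j [-0.86  0.75  0.37  1.22 -0.43  1.15 -0.98]
turn(0.1rad) 3.4 (or -28.0 ) tilt [-0.9  -1.39 -0.  ] shift(30mm) xyz 1.15 -0.91 0.23
scene 0.85 [332.6, 265.7, 361.5, 295.0] [536.  68.  25.]
scene 0.73 [272.4, 245.7, 296.1, 275.2] [533. -83.  25.]
scene 0.68 [355.8, 239.7, 381.1, 265.1] [424.  73.  25.]
```

View pics/w8.png

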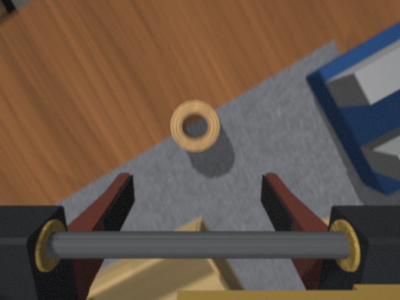

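Run:
```python
from h import *
p=ray("wrist",311,198,36); print(p.round(1))
go(p[0],p[1],24,None)
```

```text
[645.6 546.4  36. ]
t 33.28 tcp [639.3 502.2 184.7] x [0.512 0.847 0.144] y [ 0.859 -0.504 -0.092] z [-0.005  0.171 -0.985] F [ 0.5 -0.1 -0.7] w 87.9 ff 0.0 j [-0.86  0.75  0.36  1.23 -0.43  1.14 -0.97]
turn(0.1rad) 0 (or 0.0 ) tilt [-0.92 -1.44  0.  ] shift(30mm) xyz 1.38 -0.57 5.36
```

Emit:
{"method": "apply_moves", "body": {
  "plan": [
    [[-0.46,-0.72,0,0,0,0,-1],[-0.46,-0.72,0,0,0,0,-1],[0,0,0,0.7,-0.3,0,-1],[0,0,0,0.7,-0.3,0,-1],[0,0,0,0,0,0,-1],[0,0,0,0,0,0,-1]]
  ]
}}

```text
t: 33.78
tcp_pos: [645.1, 547.2, 185.2]
tool_rot: [0.869, 0.494, -0.0, -0.001]
wrist_force: [0.7, -0.4, 0.6]
grip_width: 87.8
finger_force: 0.0
```

Run:
```python
from h import *
env.camera("wrist")
ds=env.regions_of("wrist","roll_low1")
for d in ds[:3]:
    l,t,r,b=d["bbox"]; print(d["confidence"],np.round(d["bbox"]),ray("wrist",(l+r)/2,(t+b)/2,25).round(1))
go(645.6,545.4,24,None)
```

```text
t 33.88 tcp [646.2 545.1 186.1] x [ 0.514  0.858 -0.   ] y [ 0.858 -0.514 -0.   ] z [-0.  0. -1.] F [-0.4 -0.7  0.2] w 87.6 ff 0.0 j [-0.94  0.89  0.43  0.97 -0.34  1.34 -1.12]
turn(0.1rad) 0 (or 0.0 ) tilt [-0.  0.  0.] shift(30mm) xyz -0.0 -0.02 5.4
```

Descend, grip, lift.

Emit:
{"method": "apply_moves", "body": {
  "plan": [
    [[0,0,0,0,0,0.9,-1],[0,0,0,0,0,0.9,-1],[0,0,0,0,0,0.9,-1],[0,0,0,0,0,0.9,-1],[0,0,0,0,0,0.9,-1],[0,0,0,0,0,0.7,-1],[0,0,0,0,0,0.2,-1],[0,0,0,0,0,0,-1],[0,0,0,0,0,0,1],[0,0,0,0,0,0,1],[0,0,0,0,0,0,1],[0,0,0,0,0,0,1],[0,0,0,0,0,0,1],[0,0,0,0,0,0,1],[0,0,0,0,0,-0.5,1],[0,0,0,0,0,-0.9,1],[0,0,0,0,0,-0.9,1],[0,0,0,0,0,-0.9,1],[0,0,0,0,0,-0.9,1],[0,0,0,0,0,0,1]]
  ],
  "squeeze": 25
}}

```text
t: 35.55
tcp_pos: [647.5, 549.1, 155.6]
tool_rot: [0.869, 0.494, 0.005, -0.001]
wrist_force: [0.7, 0.6, 0.3]
grip_width: 60.7
finger_force: 25.0
```

Run:
```python
from h import *
box("crate",60); go(525,385,160,0.0)
```

```text
crate 0.66 c [481. 345.] sides 216.0 176.0 ang 0.019
t 35.65 tcp [645.7 547.9 149.2] x [0.512 0.859 0.002] y [ 0.859 -0.512  0.   ] z [ 0.001  0.002 -1.   ] F [ 0.5 -0.9 -1.3] w 60.3 ff 24.999578297138214 j [-0.95  0.91  0.42  1.01 -0.34  1.28 -1.11]
turn(0.1rad) -5.38 (or 26.0 ) tilt [ 0.   -0.02  0.  ] shift(30mm) xyz -5.43 -4.02 -0.36
```

Emit:
{"method": "apply_moves", "body": {
  "plan": [
    [[0,0,-0.9,0,0,-0.1,1],[0,0,-0.9,0,0,-0.1,1],[0,0,-0.9,0,0,-0.1,1],[0,0,-0.9,0,0,0,1],[0,0,-0.9,0,0,0,1],[0,0,-0.9,0,0,0,1],[0,0,0,-0.5,-0.4,0,1],[0,0,0,-0.8,-0.6,0,1],[0,0,0,-0.8,-0.6,0,1],[0,0,0,-0.8,-0.6,0,1],[0,0,0,-0.8,-0.6,0,1],[0,0,0,-0.8,-0.6,0,1],[0,0,0,-0.8,-0.6,0,1],[0,0,0,0,0,0,1],[0,0,0,0,0,0,1]]
  ]
}}

```text
t: 36.9
tcp_pos: [524.3, 386.6, 155.2]
tool_rot: [0.707, 0.708, -0.002, -0.0]
wrist_force: [0.6, -0.4, -1.2]
grip_width: 60.4
finger_force: 25.0
```

Run:
```python
from h import *
go(524.5,386,33,0.0)
```

```text
t 36.9 tcp [524.3 386.6 155.2] x [-0.001  1.    -0.002] y [ 1.     0.001 -0.003] z [-0.003 -0.002 -1.   ] F [ 0.6 -0.4 -1.2] w 60.4 ff 24.999862611293793 j [-0.93  0.55  0.31  1.63 -0.19  1.   -0.55]
turn(0.1rad) 0.01 (or -31.4 ) tilt [-0.03  0.02 -0.  ] shift(30mm) xyz -0.02 0.01 4.07
```

Emit:
{"method": "apply_moves", "body": {
  "plan": [
    [[0,0,0,0,0,0.8,1],[0,0,0,0,0,0.9,1],[0,0,0,0,0,0.9,1],[0,0,0,0,0,0.7,1],[0,0,0,0,0,0.4,1],[0,0,0,0,0,0.3,1],[0,0,0,0,0,0,1],[0,0,0,0,0,0,1]]
  ]
}}

```text
t: 37.57
tcp_pos: [525.9, 388.6, 36.2]
tool_rot: [0.706, 0.708, -0.0, -0.0]
wrist_force: [1.0, 0.7, -1.2]
grip_width: 60.3
finger_force: 25.0
```

Emit:
{"method": "apply_moves", "body": {
  "plan": [
    [[0,0,0,0,-0.04,0.12,1],[0,0,0,0,0,0,1],[0,0,0,0,0,0,-0.4],[0,0,0,0,0,0,-0.55],[0,0,0,0,0,0,-0.55],[0,0,0,0,0,0,-0.55],[0,0,0,0,0,-0.4,-0.55],[0,0,0,0,0,-0.8,-0.55],[0,0,0,0,0,-0.9,-0.55],[0,0,0,0,0,-0.9,-0.55],[0,0,0,0,0,-0.9,-0.55],[0,0,0,0,0,-0.9,-1],[0,0,0,0,0,0,-1],[0,0,0,0,0,0,-1]]
  ]
}}

```text
t: 38.73
tcp_pos: [525.4, 388.8, 179.5]
tool_rot: [0.706, 0.708, 0.002, -0.0]
wrist_force: [-0.3, 0.4, -1.4]
grip_width: 84.2
finger_force: 0.0
```

```bash
cat >> h.py <<'E'
def rolls(zs=(24,)):
    """rolls seen by wrist cam: bbox sides tell upright (~60x60mm) or not"""
    P=params("wrist"); im=env.camera("wrist")
    for d in env.regions_of("wrist","roll_low1")[:6]:
        l,t,r,b=d["bbox"]; ys,xs=np.where(d["region"])
        if len(xs)==0: continue
        m=im[d["region"]].mean(0).round(0)
        print("roll",round(d["confidence"],2),np.round(d["bbox"]),"bgr",m,[ray("wrist",(l+r)/2,(t+b)/2,z,P)[:2].round(1) for z in zs])
E
python3 - <<'E'
from h import *
rolls(); go(540.5,71.8,180,-0.0289)
E
```

```text
roll 0.81 [149. 410. 226. 480.] bgr [108.  90. 157.] [array([413.2, 186.5])]
t 38.83 tcp [524.  388.  176.5] x [-0.002  1.    -0.   ] y [ 1.     0.002 -0.001] z [-0.001 -0.    -1.   ] F [ 0.8  0.2 -0.6] w 87.6 ff 0.0 j [-0.93  0.53  0.32  1.61 -0.19  1.03 -0.55]
turn(0.1rad) 0.31 (or -31.1 ) tilt [-0.01  0.    0.  ] shift(30mm) xyz -10.52 0.85 -0.12
```

Emit:
{"method": "apply_moves", "body": {
  "plan": [
    [[0,0,0.3,0,0,0,-1],[0,0,0,-0.5,0.05,0,-1],[0,0,0,-0.9,0.07,0,-1],[0,0,0,-0.9,0.07,0,-1],[0,0,0,-0.9,0.07,0,-1],[0,0,0,-0.9,0.07,0,-1],[0,0,0,-0.9,0.07,0,-1],[0,0,0,-0.9,0.07,0,-1],[0,0,0,-0.9,0.07,0,-1],[0,0,0,-0.9,0.07,0,-1],[0,0,0,-0.9,0.07,0,-1],[0,0,0,-0.9,0.07,0,-1],[0,0,0,-0.9,0.07,0,-1],[0,0,0,-0.1,0.03,0,-1],[0,0,0,0,0,0,-1],[0,0,0,0,0,0,-1]]
  ]
}}

```text
t: 40.17
tcp_pos: [540.6, 72.4, 176.0]
tool_rot: [0.717, 0.697, -0.001, -0.001]
wrist_force: [-0.9, 0.8, 0.1]
grip_width: 87.8
finger_force: 0.0
```

Run:
```python
from h import *
go(538.5,71.3,38,-0.0289); rolls((51,))
```

```text
t 40.17 tcp [540.6  72.4 176. ] x [ 0.028  1.    -0.   ] y [ 1.    -0.028 -0.002] z [-0.002 -0.    -1.   ] F [-0.9  0.8  0.1] w 87.8 ff 0.0 j [-0.54  0.36  0.41  1.89 -0.17  0.93 -0.08]
turn(0.1rad) 0.01 (or -31.4 ) tilt [-0.02  0.   -0.  ] shift(30mm) xyz -0.04 -0.07 4.6
roll 0.98 [282. 364. 355. 444.] bgr [ 73. 105. 130.] [array([539.4, -64.2])]
roll 0.91 [276. 274. 358. 367.] bgr [ 77. 112. 140.] [array([539.7,   6.9])]
roll 0.82 [ 96. 188. 191. 275.] bgr [112.  93. 162.] [array([423.4,  76.8])]
roll 0.68 [273. 184. 357. 274.] bgr [ 69.  99. 122.] [array([540.3,  75.8])]
roll 0.67 [129. 298. 213. 370.] bgr [52. 96. 41.] [array([432.6,  -1.2])]
roll 0.6 [ 62.   6. 174. 109.] bgr [103.  86. 150.] [array([423.8, 186.5])]
```

Emit:
{"method": "apply_moves", "body": {
  "plan": [
    [[0,0,0,0,0,0.8,-1],[0,0,0,0,0,0.9,-1],[0,0,0,0,0,0.9,-1],[0,0,0,0,0,0.9,-1],[0,0,0,0,0,0.7,-1],[0,0,0,0,0,0.35,-1],[0,0,0,0,0,0,-1],[0,0,0,0,0,0,1],[0,0,0,0,0,0,1],[0,0,0,0,0,0,1],[0,0,0,0,0,0,1],[0,0,0,0,0,0,1],[0,0,0,0,0,0,1],[0,0,0,0,0,-0.4,1],[0,0,0,0,0,-0.9,1],[0,0,0,0,0,-0.9,1],[0,0,0,0,0,-0.9,1],[0,0,0,0,0,-0.9,1],[0,0,0,0,0,-0.4,1],[0,0,0,0,0,0,1]]
  ],
  "squeeze": 25
}}

```text
t: 41.93
tcp_pos: [542.9, 72.7, 175.9]
tool_rot: [0.717, 0.697, 0.002, 0.001]
wrist_force: [0.6, -0.3, -1.0]
grip_width: 60.1
finger_force: 25.0
```

Run:
```python
from h import *
s=st(); rolls((170,51)); go(524.5,316,s["tcp_pos"][2],0)
```

```text
t 41.93 tcp [542.9  72.7 175.9] x [0.028 1.    0.002] y [ 1.    -0.028  0.005] z [ 0.005  0.002 -1.   ] F [ 0.6 -0.3 -1. ] w 60.1 ff 24.999868241138756 j [-0.54  0.36  0.41  1.89 -0.18  0.93 -0.08]
roll 0.89 [276. 415. 352. 446.] bgr [56. 79. 97.] [array([541.1,  16.6]), array([538.1, -87.7])]
roll 0.81 [132. 298. 198. 343.] bgr [ 54. 105.  41.] [array([482.9,  71.3]), array([433.5,  10.8])]
roll 0.76 [235. 230. 396. 372.] bgr [ 80. 116. 145.] [array([543.4,  78.3]), array([542.3,  23.2])]
roll 0.75 [ 91. 188. 187. 275.] bgr [113.  95. 164.] [array([477.7, 108.7]), array([424.1,  77.9])]
roll 0.67 [285. 294. 346. 321.] bgr [ 88. 129. 160.] [array([543.3,  75.4]), array([542.1,  18.1])]
roll 0.62 [ 56.   6. 171. 111.] bgr [105.  87. 151.] [array([477.8, 169. ]), array([424.3, 186.3])]
t 42.03 tcp [541.   72.7 172.5] x [0.028 1.    0.   ] y [ 1.    -0.028  0.   ] z [ 0.  0. -1.] F [ 0.1 -0.5 -1.7] w 60.2 ff 24.99975944403559 j [-0.54  0.36  0.41  1.89 -0.18  0.92 -0.08]
turn(0.1rad) -0.28 (or 31.1 ) tilt [ 0. -0. -0.] shift(30mm) xyz 8.11 -0.55 -0.11
```

Emit:
{"method": "apply_moves", "body": {
  "plan": [
    [[0,0,-0.3,0,0,0,1],[0,0,0,0.5,-0.05,0,1],[0,0,0,0.9,-0.06,0,1],[0,0,0,0.9,-0.06,0,1],[0,0,0,0.9,-0.06,0,1],[0,0,0,0.9,-0.06,0,1],[0,0,0,0.9,-0.06,0,1],[0,0,0,0.9,-0.06,0,1],[0,0,0,0.9,-0.06,0,1],[0,0,0,0.9,-0.06,0,1],[0,0,0,0.4,-0.03,0,1],[0,0,0,0,0,0,1],[0,0,0,0,0,0,1]]
  ]
}}

```text
t: 43.12
tcp_pos: [523.3, 314.6, 170.8]
tool_rot: [0.706, 0.708, -0.002, 0.0]
wrist_force: [0.3, -1.2, -0.5]
grip_width: 60.2
finger_force: 25.0
```

Run:
```python
from h import *
go(524.5,316,37,0); rolls((42,185)); d=env.regions_of("wrist","crate")
P=params("wrist"); print([x["bbox"] for x in d[:1]]); c=[482.5,352]
for a,b in((1,1),(1,-1),(-1,-1),(-1,1)): print(proj("wrist",[c[0]+105*a,c[1]+80*b,60],P).round(0))
cv2.imwrite("pics/w9.png",cv2.resize(env.camera("wrist"),(400,300)))
```

```text
t 43.12 tcp [523.3 314.6 170.8] x [-0.003  1.    -0.002] y [ 1.     0.003 -0.002] z [-0.002 -0.002 -1.   ] F [ 0.3 -1.2 -0.5] w 60.2 ff 24.999645841307938 j [-0.87  0.47  0.34  1.73 -0.18  0.98 -0.46]
turn(0.1rad) 0.03 (or -31.4 ) tilt [-0.02  0.02 -0.  ] shift(30mm) xyz 0.05 0.04 4.46
roll 0.86 [233. 231. 396. 374.] bgr [ 81. 117. 146.] [array([522.5, 261.5]), array([523.2, 329. ])]
roll 0.7 [191. 445. 228. 480.] bgr [101.  87. 146.] [array([437. , 117.4]), array([482.7, 260.8])]
roll 0.44 [167. 326. 184. 346.] bgr [67. 58. 93.] [array([419.5, 233.3]), array([474.4, 315.7])]
[[62.5, 35.2, 425.6, 298.5]]
[427.  39.]
[409. 297.]
[ 99. 297.]
[58. 38.]
```

View pics/w9.png

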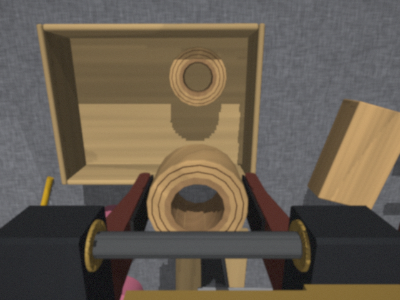

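Emit:
{"method": "apply_moves", "body": {
  "plan": [
    [[0,0,0,0.05,0.04,0.8,1],[0,0,0,0,0,0.9,1],[0,0,0,0,0,0.9,1],[0,0,0,0,0,0.9,1],[0,0,0,0,0,0.6,1],[0,0,0,0,0,0.3,1],[0,0,0,0,0,0,1],[0,0,0,0,0,0,1]]
  ]
}}

```text
t: 43.98
tcp_pos: [525.5, 316.4, 40.6]
tool_rot: [0.707, 0.708, -0.0, -0.0]
wrist_force: [-0.6, -0.2, -1.1]
grip_width: 59.9
finger_force: 25.0
```

Emit:
{"method": "apply_moves", "body": {
  "plan": [
    [[0,0,0,0,0,0.2,1],[0,0,0,0,0,0.05,1],[0,0,0,0,0,0,1],[0,0,0,0,0,0,-0.4],[0,0,0,0,0,0,-0.55],[0,0,0,0,0,0,-0.55],[0,0,0,0,0,0,-0.55],[0,0,0,0,0,-0.4,-0.55],[0,0,0,0,0,-0.8,-0.55],[0,0,0,0,0,-0.9,-0.55],[0,0,0,0,0,-0.9,-0.55],[0,0,0,0,0,-0.9,-0.55],[0,0,0,0,0,-0.6,-1],[0,0,0,0,0,0,-1],[0,0,0,0,0,0,-1]]
  ]
}}

```text
t: 45.23
tcp_pos: [525.6, 317.4, 169.4]
tool_rot: [0.706, 0.708, 0.001, -0.0]
wrist_force: [0.3, -0.1, -0.0]
grip_width: 84.4
finger_force: 0.0
```

Run:
```python
from h import *
rolls((42,)); go(538.4,-3.1,178,-0.0289)
```

```text
roll 0.79 [156. 451. 226. 480.] bgr [106.  89. 153.] [array([424.6, 120. ])]
roll 0.65 [169. 344. 219. 423.] bgr [ 84.  71. 119.] [array([433.2, 197.8])]
roll 0.57 [273. 185. 356. 275.] bgr [ 83. 121. 150.] [array([525.4, 319.6])]
roll 0.47 [277. 413. 393. 465.] bgr [ 83. 109. 125.] [array([541.8, 146.4])]
t 45.33 tcp [524.4 316.9 167.1] x [-0.002  1.    -0.001] y [ 1.     0.002 -0.001] z [-0.001 -0.001 -1.   ] F [ 0.3  0.7 -0.5] w 87.3 ff 0.0 j [-0.87  0.47  0.34  1.73 -0.18  0.98 -0.46]
turn(0.1rad) 0.31 (or -31.1 ) tilt [-0.01  0.01  0.  ] shift(30mm) xyz -10.65 0.77 -0.36
```

Emit:
{"method": "apply_moves", "body": {
  "plan": [
    [[0,0,0.3,0,0,-0.3,-1],[0,0,0,-0.5,0.05,0,-1],[0,0,0,-0.9,0.07,0,-1],[0,0,0,-0.9,0.07,0,-1],[0,0,0,-0.9,0.07,0,-1],[0,0,0,-0.9,0.07,0,-1],[0,0,0,-0.9,0.07,0,-1],[0,0,0,-0.9,0.07,0,-1],[0,0,0,-0.9,0.07,0,-1],[0,0,0,-0.9,0.07,0,-1],[0,0,0,-0.9,0.07,0,-1],[0,0,0,-0.9,0.07,0,-1],[0,0,0,-0.9,0.07,0,-1],[0,0,0,-0.25,0.03,0,-1],[0,0,0,0,0,0,-1],[0,0,0,0,0,0,-1]]
  ]
}}

```text
t: 46.67
tcp_pos: [541.0, -3.2, 175.9]
tool_rot: [0.717, 0.697, -0.001, -0.001]
wrist_force: [-0.4, 0.8, -0.6]
grip_width: 87.6
finger_force: 0.0
```

Run:
```python
from h import *
rolls((51,)); go(538.4,-3.1,38,-0.0289)
```

```text
roll 0.75 [275. 277. 355. 364.] bgr [ 78. 113. 140.] [array([538.9, -68.4])]
roll 0.74 [109. 209. 203. 301.] bgr [ 54. 107.  39.] [array([430.6, -15.5])]
roll 0.71 [268. 178. 358. 274.] bgr [ 83. 121. 150.] [array([539.5,   2. ])]
roll 0.7 [ 74.  81. 178. 171.] bgr [109.  91. 158.] [array([423.2,  70.7])]
t 46.77 tcp [541.3  -1.5 176.1] x [0.026 1.    0.   ] y [ 1.    -0.026 -0.001] z [-0.001  0.    -1.   ] F [0.6 1.  0.2] w 87.9 ff 0.0 j [-0.43  0.35  0.44  1.9  -0.18  0.93  0.07]
turn(0.1rad) 0.03 (or -31.4 ) tilt [-0.01 -0.    0.  ] shift(30mm) xyz -0.06 -0.1 4.6
```

Emit:
{"method": "apply_moves", "body": {
  "plan": [
    [[0,0,0,0,-0.06,0.8,-1],[0,0,0,0,0,0.9,-1],[0,0,0,0,0,0.9,-1],[0,0,0,0,0,0.9,-1],[0,0,0,0,0,0.7,-1],[0,0,0,0,0,0.35,-1],[0,0,0,0,0,0,-1],[0,0,0,0,0,0,1],[0,0,0,0,0,0,1],[0,0,0,0,0,0,1],[0,0,0,0,0,0,1],[0,0,0,0,0,0,1],[0,0,0,0,0,0,1],[0,0,0,0,0,-0.4,1],[0,0,0,0,0,-0.9,1],[0,0,0,0,0,-0.9,1],[0,0,0,0,0,-0.9,1],[0,0,0,0,0,-0.9,1],[0,0,0,0,0,-0.4,1],[0,0,0,0,0,0,1]]
  ],
  "squeeze": 25
}}

```text
t: 48.43
tcp_pos: [541.5, -3.1, 175.9]
tool_rot: [0.717, 0.697, 0.002, 0.001]
wrist_force: [0.2, 0.1, -1.3]
grip_width: 60.2
finger_force: 25.0
```

Run:
```python
from h import *
rolls((185,51)); box("crate",60); go(440.5,316,175,0)
```

```text
roll 0.86 [233. 225. 397. 373.] bgr [ 83. 121. 150.] [array([542.1,  10.2]), array([540.8, -51.3])]
roll 0.84 [106. 211. 198. 300.] bgr [ 55. 109.  40.] [array([486.5,  28. ]), array([429.6, -15.5])]
roll 0.78 [287. 293. 344. 319.] bgr [ 89. 130. 162.] [array([541.9,   7.4]), array([540.5, -56.8])]
roll 0.62 [ 74.  80. 179. 173.] bgr [112.  94. 161.] [array([484.1,  71. ]), array([424.8,  70.4])]
crate 0.86 c [481. 346.] sides 213.0 174.0 ang 0.022
crate 0.41 c [533. -90.] sides 56.0 30.0 ang -0.228
t 48.63 tcp [539.   -2.9 171.1] x [ 0.028  1.    -0.   ] y [ 1.    -0.028 -0.002] z [-0.002 -0.    -1.   ] F [ 1.1  0.6 -0.6] w 60.2 ff 24.999896194785833 j [-0.43  0.36  0.44  1.91 -0.19  0.92  0.07]
turn(0.1rad) -0.28 (or 31.1 ) tilt [-0.02  0.   -0.  ] shift(30mm) xyz 10.63 -3.28 -0.13
```

Emit:
{"method": "apply_moves", "body": {
  "plan": [
    [[0,0,-0.3,0,0,0,1],[0,0,0,0.5,-0.2,0,1],[0,0,0,0.9,-0.28,0,1],[0,0,0,0.9,-0.28,0,1],[0,0,0,0.9,-0.28,0,1],[0,0,0,0.9,-0.28,0,1],[0,0,0,0.9,-0.28,0,1],[0,0,0,0.9,-0.28,0,1],[0,0,0,0.9,-0.28,0,1],[0,0,0,0.9,-0.28,0,1],[0,0,0,0.9,-0.28,0,1],[0,0,0,0.9,-0.28,0,1],[0,0,0,0.9,-0.28,0,1],[0,0,0,0.1,0,0,1],[0,0,0,0,0,0,1],[0,0,0,0,0,0,1]]
  ]
}}

```text
t: 49.97
tcp_pos: [440.4, 310.9, 171.0]
tool_rot: [0.706, 0.708, -0.001, 0.0]
wrist_force: [-1.2, -0.7, -0.6]
grip_width: 60.8
finger_force: 25.0
```

Run:
```python
from h import *
go(440.5,313,36,0); rolls((185,)); P=params("wrist"); print([x["bbox"] for x in env.regions_of("wrist","crate")[:1]])
for a,b in((1,1),(1,-1),(-1,-1),(-1,1)): print(proj("wrist",[482.5+105*a,352+80*b,60],P).round(0))
```

```text
t 49.97 tcp [440.4 310.9 171. ] x [-0.002  1.    -0.002] y [ 1.     0.002 -0.002] z [-0.002 -0.002 -1.   ] F [-1.2 -0.7 -0.6] w 60.8 ff 24.999778540804982 j [-0.96  0.35  0.32  1.9  -0.14  0.92 -0.57]
turn(0.1rad) 0.02 (or -31.4 ) tilt [-0.02  0.02  0.  ] shift(30mm) xyz 0.07 0.0 4.5
roll 0.91 [253. 442. 314. 470.] bgr [57. 49. 79.] [array([428.6, 260.3])]
roll 0.84 [390. 176. 479. 260.] bgr [ 79. 115. 143.] [array([479.1, 355.1])]
roll 0.75 [232. 224. 398. 373.] bgr [ 82. 119. 148.] [array([440.6, 326.6])]
[[206.1, 32.5, 571.6, 289.5]]
[575.  33.]
[533. 294.]
[221. 293.]
[203.  32.]
```

Emit:
{"method": "apply_moves", "body": {
  "plan": [
    [[0,0,0,0.08,0,0.8,1],[0,0,0,0,0,0.9,1],[0,0,0,0,0,0.9,1],[0,0,0,0,0,0.9,1],[0,0,0,0,0,0.6,1],[0,0,0,0,0,0.3,1],[0,0,0,0,0,0,1],[0,0,0,0,0,0,1]]
  ]
}}

```text
t: 50.78
tcp_pos: [441.2, 313.6, 40.4]
tool_rot: [0.707, 0.708, -0.0, -0.0]
wrist_force: [0.8, 0.4, -0.4]
grip_width: 60.1
finger_force: 25.0
```

Emit:
{"method": "apply_moves", "body": {
  "plan": [
    [[0,0,0,0,0,0.2,1],[0,0,0,0,0,0.05,1],[0,0,0,0,0,0,1],[0,0,0,0,0,0,-0.4],[0,0,0,0,0,0,-0.55],[0,0,0,0,0,0,-0.55],[0,0,0,0,0,0,-0.55],[0,0,0,0,0,-0.4,-0.55],[0,0,0,0,0,-0.8,-0.55],[0,0,0,0,0,-0.9,-0.55],[0,0,0,0,0,-0.9,-0.55],[0,0,0,0,0,-0.9,-0.55],[0,0,0,0,0,-0.6,-1],[0,0,0,0,0,0,-1],[0,0,0,0,0,0,-1]]
  ]
}}

```text
t: 52.03
tcp_pos: [441.1, 314.7, 169.3]
tool_rot: [0.706, 0.708, 0.001, -0.0]
wrist_force: [0.2, 1.0, -1.2]
grip_width: 84.4
finger_force: 0.0
```

Run:
```python
from h import *
rolls((42,)); go(536.2,-78.1,178,-0.0289)
```

```text
roll 0.96 [243. 327. 316. 418.] bgr [106.  89. 152.] [array([414.4, 205.1])]
roll 0.91 [248. 447. 309. 480.] bgr [107.  91. 155.] [array([411.8, 119.9])]
roll 0.87 [271. 180. 356. 272.] bgr [ 87. 127. 158.] [array([440. , 319.7])]
roll 0.82 [384. 181. 477. 271.] bgr [ 80. 117. 145.] [array([520.2, 320. ])]
t 52.13 tcp [440.2 313.9 167.2] x [-0.002  1.    -0.001] y [ 1.     0.002 -0.001] z [-0.001 -0.001 -1.   ] F [-0.7 -0.1 -0.1] w 87.7 ff 0.0 j [-0.97  0.36  0.32  1.9  -0.14  0.91 -0.57]
turn(0.1rad) 0.31 (or -31.1 ) tilt [-0.01  0.01 -0.  ] shift(30mm) xyz -12.97 3.58 -0.36
```

Upright at (440,316). On to post 3.

Emit:
{"method": "apply_moves", "body": {
  "plan": [
    [[0,0,0.3,0,0,-0.3,-1],[0,0,0,-0.5,0.14,0,-1],[0,0,0,-0.9,0.25,0,-1],[0,0,0,-0.9,0.25,0,-1],[0,0,0,-0.9,0.25,0,-1],[0,0,0,-0.9,0.25,0,-1],[0,0,0,-0.9,0.25,0,-1],[0,0,0,-0.9,0.25,0,-1],[0,0,0,-0.9,0.25,0,-1],[0,0,0,-0.9,0.25,0,-1],[0,0,0,-0.9,0.25,0,-1],[0,0,0,-0.9,0.25,0,-1],[0,0,0,-0.9,0.25,0,-1],[0,0,0,-0.9,0.25,0,-1],[0,0,0,-0.9,0.25,0,-1],[0,0,0,-0.77,0.18,0,-1],[0,0,0,0,0,0,-1],[0,0,0,0,0,0,-1]]
  ]
}}

```text
t: 53.63
tcp_pos: [536.2, -79.2, 175.4]
tool_rot: [0.718, 0.696, -0.001, -0.001]
wrist_force: [-0.1, 0.7, 0.9]
grip_width: 87.8
finger_force: 0.0
```

Run:
```python
from h import *
rolls((51,)); go(536.2,-78.1,38,-0.0289)
```

```text
roll 0.86 [ 97. 107. 198. 199.] bgr [ 51. 100.  37.] [array([429.8, -22. ])]
roll 0.8 [ 59.   2. 172.  61.] bgr [ 96.  80. 138.] [array([420.8,  49.4])]
roll 0.77 [275. 178. 364. 269.] bgr [ 81. 118. 146.] [array([538.8, -72.2])]
t 53.73 tcp [536.4 -76.8 175.7] x [0.027 1.    0.   ] y [ 1.    -0.027 -0.003] z [-0.003  0.    -1.   ] F [-0.2  0.3  0.3] w 87.9 ff 0.0 j [-0.33  0.36  0.48  1.9  -0.21  0.93  0.23]
turn(0.1rad) 0.02 (or -31.4 ) tilt [-0.03 -0.    0.  ] shift(30mm) xyz -0.04 -0.0 4.59
```

Emit:
{"method": "apply_moves", "body": {
  "plan": [
    [[0,0,0,0,0.03,0.8,-1],[0,0,0,0,0,0.9,-1],[0,0,0,0,0,0.9,-1],[0,0,0,0,0,0.9,-1],[0,0,0,0,0,0.7,-1],[0,0,0,0,0,0.32,-1],[0,0,0,0,0,0,-1],[0,0,0,0,0,0,1],[0,0,0,0,0,0,1],[0,0,0,0,0,0,1],[0,0,0,0,0,0,1],[0,0,0,0,0,0,1],[0,0,0,0,0,0,1],[0,0,0,0,0,-0.4,1],[0,0,0,0,0,-0.9,1],[0,0,0,0,0,-0.9,1],[0,0,0,0,0,-0.9,1],[0,0,0,0,0,-0.9,1],[0,0,0,0,0,-0.4,1],[0,0,0,0,0,0,1]]
  ],
  "squeeze": 25
}}

```text
t: 55.4
tcp_pos: [539.5, -78.1, 176.7]
tool_rot: [0.717, 0.697, 0.002, 0.002]
wrist_force: [0.3, 0.2, -1.0]
grip_width: 59.2
finger_force: 25.0
```

Run:
```python
from h import *
rolls((185,)); box("crate",60); go(440.5,384,175,0)
```

```text
roll 0.8 [ 53.   0. 168.  60.] bgr [ 98.  82. 141.] [array([481.3,  24. ])]
roll 0.59 [235. 227. 399. 373.] bgr [ 81. 116. 144.] [array([540.5, -65.7])]
roll 0.57 [ 92. 111. 191. 203.] bgr [ 52. 102.  39.] [array([485.1, -13.6])]
crate 0.69 c [481. 346.] sides 212.0 176.0 ang 0.036
crate 0.58 c [ 502. -338.] sides 67.0 41.0 ang -1.545
t 55.6 tcp [537.1 -77.5 172. ] x [ 0.028  1.    -0.   ] y [ 1.    -0.028 -0.002] z [-0.002 -0.    -1.   ] F [-0.  -0.3 -0.9] w 59.4 ff 24.99938287306577 j [-0.33  0.37  0.49  1.9  -0.21  0.93  0.23]
turn(0.1rad) -0.28 (or 31.1 ) tilt [-0.02  0.   -0.  ] shift(30mm) xyz 15.38 -3.22 -0.1
```

Emit:
{"method": "apply_moves", "body": {
  "plan": [
    [[0,0,-0.3,0,0,0,1],[0,0,0,0.5,-0.1,0,1],[0,0,0,0.9,-0.19,0,1],[0,0,0,0.9,-0.19,0,1],[0,0,0,0.9,-0.19,0,1],[0,0,0,0.9,-0.19,0,1],[0,0,0,0.9,-0.19,0,1],[0,0,0,0.9,-0.19,0,1],[0,0,0,0.9,-0.19,0,1],[0,0,0,0.9,-0.19,0,1],[0,0,0,0.9,-0.19,0,1],[0,0,0,0.9,-0.19,0,1],[0,0,0,0.9,-0.19,0,1],[0,0,0,0.9,-0.19,0,1],[0,0,0,0.9,-0.19,0,1],[0,0,0,0.9,-0.19,0,1],[0,0,0,0.9,-0.19,0,1],[0,0,0,0.9,-0.19,0,1],[0,0,0,0.5,-0.1,0,1],[0,0,0,0,0,0,1]]
  ]
}}

```text
t: 57.27
tcp_pos: [437.4, 387.5, 171.4]
tool_rot: [0.704, 0.71, -0.001, -0.001]
wrist_force: [0.5, 0.2, -0.7]
grip_width: 59.0
finger_force: 25.0
```

Run:
```python
from h import *
go(440.5,386,40,0); rolls((42,185)); P=params("wrist"); print([x["bbox"] for x in env.regions_of("wrist","crate")[:1]])
for a,b in((1,1),(1,-1),(-1,-1),(-1,1)): print(proj("wrist",[482.5+105*a,352+80*b,60],P).round(0))
```

```text
t 57.27 tcp [437.4 387.5 171.4] x [-0.007  1.    -0.001] y [ 1.     0.007 -0.003] z [-0.003 -0.001 -1.   ] F [ 0.5  0.2 -0.7] w 59.0 ff 24.999711359851062 j [-1.05  0.42  0.32  1.79 -0.16  0.96 -0.65]
turn(0.1rad) 0.07 (or -31.3 ) tilt [-0.03  0.01  0.  ] shift(30mm) xyz -0.05 0.1 4.38
roll 0.86 [408. 271. 469. 345.] bgr [ 75. 109. 135.] [array([527.3, 330.9]), array([480.3, 400. ])]
roll 0.73 [283. 287. 349. 320.] bgr [ 91. 133. 166.] [array([438.1, 333.6]), array([437.9, 401.2])]
roll 0.68 [245. 410. 319. 468.] bgr [70. 59. 99.] [array([411.7, 213.6]), array([425.4, 344.2])]
roll 0.55 [236. 225. 394. 369.] bgr [ 82. 118. 148.] [array([437.1, 338.5]), array([437.5, 403.6])]
[[218.6, 155.6, 555.5, 371.6]]
[556. 164.]
[520. 387.]
[230. 385.]
[215. 162.]
```

Emit:
{"method": "apply_moves", "body": {
  "plan": [
    [[0,0,0,-0.08,0.1,0.8,1],[0,0,0,0,0,0.9,1],[0,0,0,0,0,0.9,1],[0,0,0,0,0,0.9,1],[0,0,0,0,0,0.6,1],[0,0,0,0,0,0.3,1],[0,0,0,0,0,0,1],[0,0,0,0,0,0,1]]
  ]
}}

```text
t: 58.08
tcp_pos: [443.3, 380.6, 41.4]
tool_rot: [0.707, 0.707, -0.0, 0.0]
wrist_force: [-0.3, 0.5, 0.9]
grip_width: 59.1
finger_force: 25.0
```

Emit:
{"method": "apply_moves", "body": {
  "plan": [
    [[0,0,0,0.06,0,0.2,1],[0,0,0,0,0,0.07,1],[0,0,0,0,0,0,1],[0,0,0,0,0,0,-0.4],[0,0,0,0,0,0,-0.55],[0,0,0,0,0,0,-0.55],[0,0,0,0,0,0,-0.55],[0,0,0,0,0,-0.4,-0.55],[0,0,0,0,0,-0.8,-0.55],[0,0,0,0,0,-0.9,-0.55],[0,0,0,0,0,-0.9,-0.55],[0,0,0,0,0,-0.9,-0.55],[0,0,0,0,0,-0.9,-1],[0,0,0,0,0,-0.9,-1],[0,0,0,0,0,-0.4,-1],[0,0,0,-0.9,0,0,-1],[0,0,0,-0.9,0,0,-1],[0,0,0,-0.9,0,0,-1],[0,0,0,0,0,0,-1]]
  ]
}}

```text
t: 59.67
tcp_pos: [443.4, 296.7, 216.3]
tool_rot: [0.708, 0.706, -0.001, 0.0]
wrist_force: [0.3, -0.9, -0.3]
grip_width: 87.6
finger_force: 0.0
```

Run:
```python
from h import *
rolls((42,)); cv2.imwrite("pics/w10.png",cv2.resize(env.camera("wrist"),(480,360))); go(663,159,231,-0.0289)
```

```text
roll 0.9 [253. 416. 314. 468.] bgr [118.  98. 171.] [array([412.6,  78.7])]
roll 0.8 [375. 149. 457. 225.] bgr [ 81. 118. 147.] [array([521.7, 320.2])]
roll 0.73 [275. 148. 352. 230.] bgr [ 87. 126. 157.] [array([441.8, 318.6])]
roll 0.67 [247. 284. 316. 364.] bgr [116.  97. 167.] [array([413.7, 201.6])]
roll 0.59 [274.  57. 356. 140.] bgr [ 82. 119. 148.] [array([443. , 385.6])]
roll 0.46 [273. 471. 284. 480.] bgr [51. 86. 46.] [array([406.5,  38.8])]
t 59.82 tcp [442.8 302.8 216.2] x [-0.002  1.     0.001] y [ 1.     0.002 -0.   ] z [-0.     0.001 -1.   ] F [ 0.5  0.4 -0.1] w 88.1 ff 0.0 j [-0.99  0.29  0.37  1.86 -0.12  1.01 -0.57]
turn(0.1rad) 0.31 (or -31.1 ) tilt [-0.   -0.01  0.  ] shift(30mm) xyz -4.58 7.48 -0.49
```

View pics/w10.png

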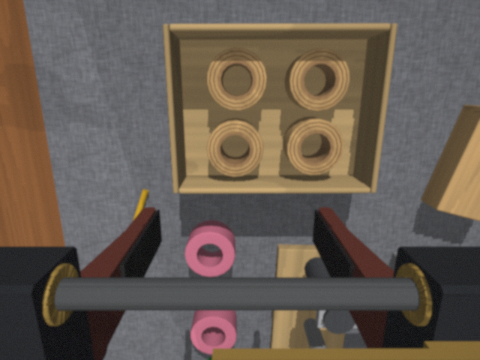

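Emit:
{"method": "apply_moves", "body": {
  "plan": [
    [[0,0,0.3,0,0,-0.5,-1],[0,0,0,-0.5,0.83,0,-1],[0,0,0,-0.5,0.83,0,-1],[0,0,0,-0.5,0.83,0,-0.5],[0,0,0,-0.5,0.83,0,-0.3],[0,0,0,-0.5,0.83,0,-0.3],[0,0,0,-0.5,0.83,0,-0.3],[0,0,0,-0.5,0.83,0,-0.3],[0,0,0,-0.5,0.83,0,-0.3],[0,0,0,-0.5,0.83,0,-0.3],[0,0,0,0,0,0,-0.3],[0,0,0,0,0,0,-0.3]]
  ]
}}

```text
t: 60.82
tcp_pos: [664.0, 161.0, 229.7]
tool_rot: [0.717, 0.697, -0.001, -0.0]
wrist_force: [-0.4, -0.3, -0.2]
grip_width: 56.8
finger_force: 0.0
```

Run:
```python
from h import *
go(662.8,162.3,134,-0.0289)
P=params("wrist"); im=env.camera("wrist"); print(proj("wrist",[662.8,162.3,152],P))
m=(im.max(2)<45).astype(np.uint8); m[270:]=0
n,l,s,c=cv2.connectedComponentsWithStats(m)
for i in range(1,n):
    if s[i,4]>300: print(s[i],c[i].round(0),ray("wrist",*c[i],140,P).round(0))
```

```text
t 60.82 tcp [664.  161.  229.7] x [ 0.029  1.    -0.001] y [ 1.    -0.029 -0.001] z [-0.001 -0.001 -1.   ] F [-0.4 -0.3 -0.2] w 56.8 ff 0.0 j [-0.59  0.54  0.43  1.47 -0.24  1.18 -0.15]
turn(0.1rad) -0.0 (or 31.4 ) tilt [-0.01  0.01  0.  ] shift(30mm) xyz 0.04 -0.04 3.19
[313.22020359 253.75838876]
[ 299  228   34   42 1172] [316. 251.] [664. 160. 140.]
```

Peg confirmed there. Descend and grip.

Emit:
{"method": "apply_moves", "body": {
  "plan": [
    [[0,0,0,0,0,0.8,-0.3],[0,0,0,0,0,0.9,-0.3],[0,0,0,0,0,0.9,-0.3],[0,0,0,0,0,0.5,-0.3],[0,0,0,0,0,0,-0.3],[0,0,0,0,0,0,1],[0,0,0,0,0,0,1],[0,0,0,0,0,0,1],[0,0,0,0,0,0,1],[0,0,0,0,0,0,1],[0,0,0,0,0,0,1],[0,0,0,0,0,0,1],[0,0,0,0,0,0,1]]
  ],
  "squeeze": 20
}}

```text
t: 61.95
tcp_pos: [664.2, 161.4, 138.7]
tool_rot: [0.717, 0.697, 0.001, 0.001]
wrist_force: [2.8, -0.0, 2.8]
grip_width: 21.4
finger_force: 20.0
```

Run:
```python
from h import *
s=st(); r=R.from_quat(s["tool_rot"]).as_matrix(); p=np.array(s["tcp_pos"])[:2]
c=np.array([543,156.8]); e=p-c; a=np.arctan2(e[0],-e[1])+.0289; print(np.hypot(*e),a)
th=np.linspace(a,0,21)-0.0289; q=c+np.linspace(np.hypot(*e),120.5,21)[:,None]*np.c_[np.sin(th),-np.cos(th)]
d=np.diff(q,axis=0); print((np.c_[d@r[:2,0],d@r[:2,1]]/30).round(2).tolist())
```

```text
t 61.95 tcp [664.2 161.4 138.7] x [0.028 1.    0.001] y [ 1.    -0.028  0.002] z [ 0.002  0.    -1.   ] F [ 2.8 -0.   2.8] w 21.4 ff 20.003232657909393 j [-0.57  0.63  0.4   1.57 -0.27  1.   -0.12]
121.26567535731253 1.6374939008297373
[[-0.33, 0.01], [-0.33, -0.02], [-0.33, -0.05], [-0.32, -0.07], [-0.31, -0.1], [-0.31, -0.13], [-0.29, -0.15], [-0.28, -0.17], [-0.27, -0.2], [-0.25, -0.22], [-0.23, -0.24], [-0.21, -0.25], [-0.19, -0.27], [-0.17, -0.28], [-0.14, -0.3], [-0.12, -0.31], [-0.09, -0.32], [-0.07, -0.32], [-0.04, -0.33], [-0.01, -0.33]]
```

Emit:
{"method": "apply_moves", "body": {
  "plan": [
    [[0,0,0,-0.33,0.01,0,1],[0,0,0,-0.33,-0.02,0,1],[0,0,0,-0.33,-0.05,0,1],[0,0,0,-0.32,-0.07,0,1],[0,0,0,-0.31,-0.1,0,1],[0,0,0,-0.31,-0.13,0,1],[0,0,0,-0.29,-0.15,0,1],[0,0,0,-0.28,-0.17,0,1],[0,0,0,-0.27,-0.2,0,1],[0,0,0,-0.25,-0.22,0,1],[0,0,0,-0.23,-0.24,0,1],[0,0,0,-0.21,-0.25,0,1],[0,0,0,-0.19,-0.27,0,1],[0,0,0,0,0,0,1]]
  ]
}}

```text
t: 63.12
tcp_pos: [605.0, 49.0, 138.7]
tool_rot: [0.718, 0.696, -0.0, 0.002]
wrist_force: [3.5, -9.1, 1.1]
grip_width: 21.8
finger_force: 20.0
```

Run:
```python
from h import *
s=st(); r=R.from_quat(s["tool_rot"]).as_matrix(); p=np.array(s["tcp_pos"])[:2]
c=np.array([543,156.8]); e=p-c; a=np.arctan2(e[0],-e[1])+.0289; print(np.hypot(*e),a)
th=np.linspace(a,0,8)-0.0289; q=c+np.linspace(np.hypot(*e),120.5,8)[:,None]*np.c_[np.sin(th),-np.cos(th)]
d=np.diff(q,axis=0); print((np.c_[d@r[:2,0],d@r[:2,1]]/30).round(2).tolist())
```

```text
t 63.12 tcp [605.   49.  138.7] x [ 0.032  0.999 -0.003] y [ 0.999 -0.032  0.003] z [ 0.003 -0.003 -1.   ] F [ 3.5 -9.1  1.1] w 21.8 ff 19.994347393512726 j [-0.47  0.51  0.42  1.77 -0.25  0.91  0.03]
124.3936455527658 0.5505701711429702
[[-0.14, -0.29], [-0.12, -0.3], [-0.1, -0.31], [-0.07, -0.31], [-0.05, -0.32], [-0.02, -0.32], [0.01, -0.32]]
```

Emit:
{"method": "apply_moves", "body": {
  "plan": [
    [[0,0,0,-0.14,-0.29,0,1],[0,0,0,-0.12,-0.3,0,1],[0,0,0,-0.1,-0.31,0,1],[0,0,0,-0.07,-0.31,0,1],[0,0,0,-0.05,-0.32,0,1],[0,0,0,-0.02,-0.32,0,1],[0,0,0,0,-0.32,0,1],[0,0,0,0,0,0,1],[0,0,0,0,0,0,1]]
  ]
}}

```text
t: 63.87
tcp_pos: [540.4, 35.5, 138.8]
tool_rot: [0.718, 0.696, -0.0, 0.003]
wrist_force: [5.2, -13.4, 0.8]
grip_width: 21.5
finger_force: 20.0
```

Run:
```python
from h import *
st()
```

```text
t 63.87 tcp [540.4  35.5 138.8] x [ 0.031  0.999 -0.004] y [ 1.    -0.031  0.004] z [ 0.004 -0.004 -1.   ] F [  5.2 -13.4   0.8] w 21.5 ff 19.98504728078842 j [-0.5   0.4   0.43  1.94 -0.22  0.84  0.02]
```

Emit:
{"method": "apply_moves", "body": {
  "plan": [
    [[0,0,0,-0.1,-0.1,0,1],[0,0,0,0,0,0,1],[0,0,0,0,0,0,1],[0,0,0,0,0,0,-0.2],[0,0,0,0,0,0,-0.3],[0,0,0,0,0,0,-0.3],[0,0,0,0,0,0,-0.3],[0,0,0,0,0,0,-0.3],[0,0,0,0,0,-0.6,-0.3],[0,0,0,0,0,-0.9,-0.3],[0,0,0,0,0,-0.9,-0.3],[0,0,0,0,0,-0.9,-0.3],[0,0,0,-0.9,-0.9,-0.3,-0.3],[0,0,0,-0.9,-0.9,-0.3,-0.3],[0,0,0,-0.9,-0.9,0,-0.3],[0,0,0,-0.9,-0.9,0,-0.3],[0,0,0,-0.9,-0.9,0,-0.3],[0,0,0,0,0,0,-0.3],[0,0,0,0,0,0,-0.3]]
  ]
}}

```text
t: 65.45
tcp_pos: [395.8, -94.8, 255.3]
tool_rot: [0.718, 0.696, 0.001, -0.0]
wrist_force: [0.0, 1.0, 0.4]
grip_width: 56.9
finger_force: 0.0
```

Run:
```python
from h import *
st(); im=env.camera("scene"); cv2.imwrite("pics/s11.png",im); box("tray",35); box("crate",60)
d=env.regions_of("top","knob")
for x in d[:2]: l,t,r,b=x["bbox"]; print(x["confidence"],ray("top",(l+r)/2,(t+b)/2,60).round(0))
```

```text
t 65.45 tcp [395.8 -94.8 255.3] x [0.03  1.    0.002] y [ 1.   -0.03  0.  ] z [ 0.     0.002 -1.   ] F [0.  1.  0.4] w 56.9 ff 0.0 j [-0.44 -0.01  0.56  2.09  0.01  1.06  0.09]
tray 0.75 c [ 502. -341.] sides 191.0 189.0 ang -1.38
tray 0.67 c [ 696. -161.] sides 67.0 114.0 ang -1.515
crate 0.76 c [482. 346.] sides 215.0 175.0 ang 0.027
0.69 [ 505. -337.   60.]
```

View pics/s11.png

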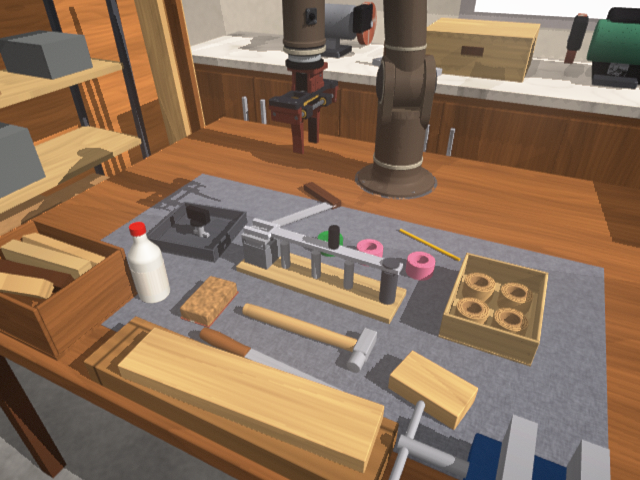

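Run:
```python
from h import *
im=env.camera("top"); a=cv2.imread("pics/top0.png")
for d in env.regions_of("top","bar")[:1]:
    ys,xs=np.where(d["region"]); print(d["bbox"],xs.mean(),ys.mean())
def peg(i):
    m=(i[255:280,290:318].max(2)<45); y,x=np.where(m); return x.mean()+290,y.mean()+255
q=[ray("top",*peg(i),130)[:2] for i in(a,im)]; print(q,"dtheta",(q[1]-q[0])[0]/120)
```

```text
[237.5, 259.7, 402.6, 285.8] 318.2994678277697 269.41509433962267
[array([540.21196506,  37.25230809]), array([540.55589531,  37.29777611])] dtheta 0.0028660854300047354
```

```bash
python3 -c "
from cell import env
print(env.close_job())"
```

```text
the job is handed in; nothing more can be done
None
```

The rack is emptied and the job handed in at about 66 s: the knob is in the tray, all four rolls lie flat in the crate, the bar is back within about 0.003 rad of closed, and the last picture shows the other things standing where they were; one roll tipped onto its side when first placed and had to be picked up, turned and placed again.

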